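# Close the sample cell: cross-tighten its lid bolts with the T-key

## Robot

A 6-joint arm with a two-finger parallel gripper is mounted at the origin on the work surface. World frame = base frame: x ahead of the robot, y to its left, z up, the work surface at z = 0. Lengths are in mm, angles in rad, forces in N, time in s.
With the tool pointing down it reaches from about 350 to 775 mm from the base axis. Payload 7.3 kg.
Tool frame: the origin (TCP) lies midway between the tips of the shut fingers; the grasp point (between the pads) lies 19 mm behind it; z points along the fingers, y is the line along which they close (so a half turn about z gives the same grasp; the last joint's range is limited). The gripper opens to 92 mm and grips with 3 to 60 N. Pads are 19 mm wide; open, the fingers measure 130 mm over their backs; the gripper's body (75 mm by 190 mm) begins 47 mm behind the grasp point.
Start: joints at [1.068, 0.342, 1.524, -0, 1.275, -0.146], TCP at [183.357, 491.96, 226.741] pointing down, gripper open.
Joint ranges: [-2.53, 2.53], [-0.77, 2.02], [0.04, 2.7], [-1, 4.14], [0.28, 2.66], [-3.11, 3.11]. Speed limits (rad/s): [2.57, 2.57, 3.14, 3.14, 3.14, 3.14].

## Interface

Orientations are given as [roll, pitch, yaw] about the fixed x, y, z axes, in that order (R = Rz(yaw) Ry(pitch) Rx(roll)).
In Python, from plant import bot gives the robot as it stands.
- The arm moves only by the tool jog_arm, never from a script. Its arguments are lists of equal length, an entry for each row: "dp": the shift along the tool's x, y, z in m, a list of three; "twist": the turn about the tool's z in degrees. A call has 1 to 10 rows; each row shifts and turns the commanded pose from where the row before left it, along the tool's axes as they then stand; what a row does not reach is not made up. A row lasts 1/8 s, in which the tool goes at most 62.5 mm and 10.7 degrees, less where a joint would pass 70% of its speed; a pose out of reach is approached as far as the arm can. A call is refused whole if a number of a shift passes 0.0625 or a number of a turn 10.7, either way. A call with a gripper value outside its range is refused whole. "jaw" is the finger opening in m, from 0 to 0.0918, set as the call begins (left out, the last holds). The fingers move at their own pace and stop on an object; the grip force is fixed at half the most. Time passes only in rows, so rows that do not move let the fingers close. It gives the time, the measured TCP pose, the force, the opening and the grip force at its end, in the units of the state.
- bot.get_obs(): the state, without advancing time (a new reading comes with each control period).
- bot.capture(name): name is "side" or "top" or "wrist"; returns the picture (384x512x3 uint8, blue, green, red); there is no depth.
- bot.camera_params(name): a dict with "fx", "fy", "cx", "cy" (pixels), "R" (3x3) and "t" (3): a world point X has camera coordinates R X + t. Camera axes: x right, y down, z forward; pixel columns grow to the right and rows downward; lengths in mm; the calibration is good to about 2 mm. A picture is of the moment at which its call begins: read the wrist's pose just before it. camera_params takes no time and is no camera call; for the wrist camera it gives the pose at the moment of the call.
- bot.close_job(): hands the job in; it is judged then, once.
Trained networks look in the newest picture that a camera, given by its name, has taken for a name from the list of things; names that differ only in an ending like _2 or _b are one class to them, and where a whole thing is asked for, a point or a joint stands for the part that bears it (a point fixed in the world has none). Each returns a list of dicts, best first, with "confidence" (0 to 1); they miss things now and then, are a little off and sometimes report something else, mostly with a low value. They report only what shows in the picture. A call takes as long as a camera call. They do not tell look-alikes from the thing itself.
- bot.find_in(camera, label): "bbox" ([centre column, centre row, width, height] in pixels, round what is visible of it).
- bot.masks_of(camera, label): "pixels" (384x512 bool, what is visible of it) and "bbox" ([centre column, centre row, width, height] in pixels, round what is visible of it).
The state is a dict: "time": time; "joint_positions": joint angles; "dq": joint speeds; "tau": joint torques, N m; "tool_pos": TCP position; "tcp_rot": TCP orientation; "contact_force": force on the tool from outside, world axes, zero at the start; "moment": the same for the moment, N m; "grip_width": finger opening in mm; "finger_force": force on a finger pad.
Only numpy, scipy, OpenCV 4.12 (cv2) and the standard library are available. Lean on these libraries where they do the work, as an engineer would, in place of code of your own. Each camera call takes 0.05 s, during which the arm holds its last target. There are 200 camera calls.

## Task

Take the T-handle socket key from its stand and tighten the four lid bolts of the sample cell in two passes, going crosswise each time (after a bolt comes the one opposite): first turn each bolt just until it has clearly bitten on the seal (the resistance jumps to about 0.5 N m), and when all four have bitten, turn each home to its hard stop (about 0.9 N m, never more than 1.1 N m, or the thread gives way). Turn the bolts with the key only, leave the other things on the table where they are, and stand the key back in its cup, upright and let go.

Things in the scene. Friction and masses are not known exactly. Their poses are not given: they have to be found in the camera images.
- cell: the sample cell: round steel chamber fixed to the table, 150 mm across, lid top 74 mm above the table, window in its middle (rim 3 mm up). Origin: centre of the underside, z up. Bolts 0 to 3 stand on a circle of 50 mm radius at 45, 135, 225, 315 degrees from the cell's x axis, counterclockwise from above: 0 faces 2 across the window, 1 faces 3.
- key: T-handle socket key, 0.25 kg, standing in the stand's cup. Origin: centre of the socket's mouth (lower end), z up the shaft. Square hole 22 mm wide, 14 mm deep, its sides along the key's x and y; 40 mm across outside; shaft 12 mm. Handle: flat-sided bar, 90 mm long (key's x), 14 wide (y), 18 high, centred 118 mm above the origin.
- stand: the key's stand: a black plate 150 x 80 x 8 mm fixed to the table, an upright aluminium cup in its middle, 46 mm inside diameter, 30 mm deep, rim 38 mm above the table. Origin: centre of the plate's underside, on the cup's axis, z up; the key's mouth rests at z = 8 mm in this frame.
- head0 (a point): top centre of bolt 0's square head, 92 mm above the table; turns with the bolt. Head 20 x 20 mm along the point's x and y, 16 mm high on a washer, bevelled to 14 x 14 mm over its top 5 mm. The key has 1 mm side play and 0.1 rad turning play each way on it, and seats with its origin 14 mm below the head's top. Tightens clockwise from above.
- head1 (a point): top centre of bolt 1's square head, 92 mm above the table; turns with the bolt. Head 20 x 20 mm along the point's x and y, 16 mm high on a washer, bevelled to 14 x 14 mm over its top 5 mm. The key has 1 mm side play and 0.1 rad turning play each way on it, and seats with its origin 14 mm below the head's top. Tightens clockwise from above.
- head2 (a point): top centre of bolt 2's square head, 92 mm above the table; turns with the bolt. Head 20 x 20 mm along the point's x and y, 16 mm high on a washer, bevelled to 14 x 14 mm over its top 5 mm. The key has 1 mm side play and 0.1 rad turning play each way on it, and seats with its origin 14 mm below the head's top. Tightens clockwise from above.
- head3 (a point): top centre of bolt 3's square head, 92 mm above the table; turns with the bolt. Head 20 x 20 mm along the point's x and y, 16 mm high on a washer, bevelled to 14 x 14 mm over its top 5 mm. The key has 1 mm side play and 0.1 rad turning play each way on it, and seats with its origin 14 mm below the head's top. Tightens clockwise from above.
- close0 (a joint): how far bolt 0 has pulled the lid down on its seal, m: far below the noise, so feel it. Clockwise the bolt first turns freely (0.05 N m) for an unknown 0.05 to 0.45 rad (close = 0), then bites: 0.5 to 0.7 N m over 0.4 rad (0.2 less at rest), as close grows evenly to 0.0001; then a hard stop: home. It stays where it is left.
- close1 (a joint): how far bolt 1 has pulled the lid down on its seal, m: far below the noise, so feel it. Clockwise the bolt first turns freely (0.05 N m) for an unknown 0.05 to 0.45 rad (close = 0), then bites: 0.5 to 0.7 N m over 0.4 rad (0.2 less at rest), as close grows evenly to 0.0001; then a hard stop: home. It stays where it is left.
- close2 (a joint): how far bolt 2 has pulled the lid down on its seal, m: far below the noise, so feel it. Clockwise the bolt first turns freely (0.05 N m) for an unknown 0.05 to 0.45 rad (close = 0), then bites: 0.5 to 0.7 N m over 0.4 rad (0.2 less at rest), as close grows evenly to 0.0001; then a hard stop: home. It stays where it is left.
- close3 (a joint): how far bolt 3 has pulled the lid down on its seal, m: far below the noise, so feel it. Clockwise the bolt first turns freely (0.05 N m) for an unknown 0.05 to 0.45 rad (close = 0), then bites: 0.5 to 0.7 N m over 0.4 rad (0.2 less at rest), as close grows evenly to 0.0001; then a hard stop: home. It stays where it is left.
- over0 (a joint): how far the thread of bolt 0 has given way by overtightening, rad; 0 = sound; it gives way above 1.2 N m at the stop, where the torque on a firmly gripped key rises about 5 N m per rad
- over1 (a joint): how far the thread of bolt 1 has given way by overtightening, rad; 0 = sound; it gives way above 1.2 N m at the stop, where the torque on a firmly gripped key rises about 5 N m per rad
- over2 (a joint): how far the thread of bolt 2 has given way by overtightening, rad; 0 = sound; it gives way above 1.2 N m at the stop, where the torque on a firmly gripped key rises about 5 N m per rad
- over3 (a joint): how far the thread of bolt 3 has given way by overtightening, rad; 0 = sound; it gives way above 1.2 N m at the stop, where the torque on a firmly gripped key rises about 5 N m per rad
- spare_bolt: a loose spare square-headed bolt standing on its head on the stand's plate, 53 mm from the cup, 41 mm tall; bystander; origin at its underside
- objective: a brass microscope objective, 26 mm across, 43 mm tall, upright on the stand's plate on the other side of the cup; bystander; origin at its underside
- dish: a flat glass dish, 70 mm across, 14 mm high, on the table beside the cell; bystander; origin at its underside
- mouse: a black computer mouse, 105 x 58 x 31 mm; bystander; origin at its underside
- post_holder: an aluminium post holder, 55 mm tall, upright; bystander; origin at its underside
- slide_box: a closed box of microscope slides, 85 x 120 x 34 mm; bystander; origin at its underside
- screwdriver: a screwdriver lying on the table; bystander
Things that resemble listed ones, but are neither listed nor needed, are in the scene too. What is shaped like the cell but green is not meant.

How it is judged (in metres and radians):
On the way, in this order (a step that is already met when the one before it is completed fails the run):
1. first pass done: all four bolts have bitten on the seal, none is home (value of joint each of close0, close1, close2, close3 above 5e-06 m and not (value of joint close0 above 9e-05 m) and not (value of joint close1 above 9e-05 m) and not (value of joint close2 above 9e-05 m) and not (value of joint close3 above 9e-05 m)), for 0.1 s.
2. second pass done: all four bolts are home (value of joint each of close0, close1, close2, close3 above 9e-05 m), for 0.1 s.
At the end, for the whole second after the job is handed in: All four bolts are home (the lid pulled down by more than 90 % of its 0.1 mm at each) and the key stands in the cup of its stand: within 6 mm of the cup's axis, its mouth no more than 4 mm above the plate, upright within 0.12 rad, let go and at rest (all of step 2 and horizontal distance between key and stand below 0.006 m and z of key in the frame of stand below 0.012 m and angle between key's own z axis and vertical below 0.12 rad and linear speed of key below 0.02 m/s); the robot touches nothing.
It fails at once if out of cross order: two neighbouring bolts have bitten (or are home) while the other two have not (are not) (((value of joint each of close0, close1 above 5e-06 m and not (value of joint close2 above 5e-06 m) and not (value of joint close3 above 5e-06 m)) or (value of joint each of close1, close2 above 5e-06 m and not (value of joint close3 above 5e-06 m) and not (value of joint close0 above 5e-06 m)) or (value of joint each of close2, close3 above 5e-06 m and not (value of joint close0 above 5e-06 m) and not (value of joint close1 above 5e-06 m)) or (value of joint each of close3, close0 above 5e-06 m and not (value of joint close1 above 5e-06 m) and not (value of joint close2 above 5e-06 m))) or ((value of joint each of close0, close1 above 9e-05 m and not (value of joint close2 above 9e-05 m) and not (value of joint close3 above 9e-05 m)) or (value of joint each of close1, close2 above 9e-05 m and not (value of joint close3 above 9e-05 m) and not (value of joint close0 above 9e-05 m)) or (value of joint each of close2, close3 above 9e-05 m and not (value of joint close0 above 9e-05 m) and not (value of joint close1 above 9e-05 m)) or (value of joint each of close3, close0 above 9e-05 m and not (value of joint close1 above 9e-05 m) and not (value of joint close2 above 9e-05 m)))).
It fails at once if a bolt is turned home before all four have bitten (value of joint any of close0, close1, close2, close3 above 9e-05 m and (not (value of joint close0 above 5e-06 m) or not (value of joint close1 above 5e-06 m) or not (value of joint close2 above 5e-06 m) or not (value of joint close3 above 5e-06 m))).
It fails at once if a bolt's thread gives way (overtightened) (value of joint any of over0, over1, over2, over3 above 0.06 rad).
It fails at once if the robot itself, not the key, pushes on the cell or its bolts (more than 3 N) (contact force between any of the fingers, the arm and cell above 3 N).
It fails at once if a bystander is shifted by more than 25 mm (distance of any of spare_bolt, objective, dish, mouse, post_holder, slide_box, screwdriver from where it was at the start of the episode above 0.025 m).
It also fails if it takes over 72 s, if anything falls off the work surface, if the arm or the gripper's body presses on something with over 40 N, if the wrist force passes 120 N, or if a joint passes its speed limit or range.

## Working session

There is one attempt and no reset: what is moved stays moved. The work goes in short steps, Python scripts to look and compute and a tool call to move; the robot and the scene stay as the last step left them, time stands still between calls to the robot, and variables do not carry over. Pictures are saved under pics/ and viewed, at most 10 in all, crops included, and the job is handed in when it is done.

Besides the shell and the picture viewer there is one more tool, called after "Request:" by a JSON object that holds its "op" and its "data", one argument or row to a line. jog_arm: Moves the arm, as the interface text tells. Its arguments: {"type":"object","properties":{"dp":{"type":"array"},"twist":{"type":"array"},"jaw":{"type":"number"}},"required":["dp","twist"]}

```bash
mkdir -p pics; ls; python3 - <<'E'
from plant import bot
import cv2,numpy as np
o=bot.get_obs()
print({k:np.round(v,3) for k,v in o.items()})
a=bot.capture("top");b=bot.capture("side")
cv2.imwrite("pics/a.png",a);cv2.imwrite("pics/b.png",b)
for c in("top","side"):
    p=bot.camera_params(c);print(c,p)
E
```

```text
pics
{'time': np.float64(0.0), 'joint_positions': array([ 1.068,  0.343,  1.525,  0.   ,  1.275, -0.146]), 'dq': array([ 0.002,  0.   ,  0.001,  0.001, -0.001, -0.   ]), 'tau': array([ 1.0000e-03, -4.3123e+01, -2.4423e+01,  7.2000e-02,  5.6000e-02,
       -0.0000e+00]), 'tool_pos': array([183.146, 491.574, 226.035]), 'tcp_rot': array([-3.14 , -0.   ,  2.785]), 'contact_force': array([0.701, 0.055, 0.934]), 'moment': array([0.015, 0.031, 0.042]), 'finger_force': np.float64(0.0), 'grip_width': np.float64(91.587)}
top {'fx': 357.6352747492466, 'fy': 357.6352747492466, 'cx': 256.27382262514294, 'cy': 194.42206098001895, 'R': array([[-0.01157408, -0.99993053,  0.00223081],
       [-0.9799902 ,  0.01089988, -0.19874706],
       [ 0.19870893, -0.00448649, -0.98004828]]), 't': array([-4.61544912e-01,  5.68718120e+02,  9.17398844e+02])}
side {'fx': 346.66079844845433, 'fy': 346.66079844845433, 'cx': 248.06410551657325, 'cy': 190.287315644862, 'R': array([[ 0.95655923, -0.29140761, -0.00872055],
       [-0.21863233, -0.69724129, -0.68268184],
       [ 0.19285836,  0.6549322 , -0.73066371]]), 't': array([-545.25335206,  185.17697311, 1077.14811884])}
```

View pics/a.png

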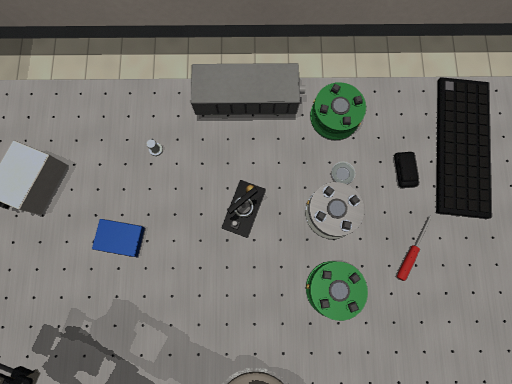

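View pics/b.png

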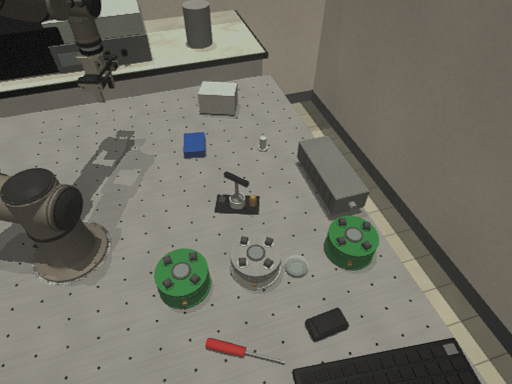

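```bash
cat > h.py <<'E'
from plant import bot
import cv2,numpy as np
def ray(P,px,z):
    R=np.array(P["R"]);t=np.array(P["t"]);c=-R.T@t
    d=R.T@np.array([(px[0]-P["cx"])/P["fx"],(px[1]-P["cy"])/P["fy"],1])
    return c+d*(z-c[2])/d[2]
def proj(P,X):
    v=np.array(P["R"])@np.array(X,float)+np.array(P["t"]);return np.array([P["fx"]*v[0]/v[2]+P["cx"],P["fy"]*v[1]/v[2]+P["cy"]])
def masks(cam,l,P,z,n=6,minc=.3):
    for m in bot.masks_of(cam,l)[:n]:
        if m["confidence"]<minc: continue
        ys,xs=np.nonzero(m["pixels"]);
        if len(xs)<4: continue
        c=cv2.minAreaRect(np.c_[xs,ys].astype(np.float32))
        print(l,round(m["confidence"],2),np.round(m["bbox"]),"cen",np.round([xs.mean(),ys.mean()],1),"world",np.round(ray(P,(xs.mean(),ys.mean()),z)[:2],1),"rect",np.round(c[0],1),np.round(c[1],1),round(c[2],1))
E
python3 - <<'E'
from h import *
for cam in("top","side"):
    P=bot.camera_params(cam);bot.capture(cam);print(cam)
    masks(cam,"cell",P,60);masks(cam,"key",P,110);masks(cam,"stand",P,8)
W=bot.camera_params("wrist");R=np.array(W["R"]);print(W,"campos",-R.T@W["t"])
E
```

```text
top
cell 0.79 [336. 290.  60.  57.] cen [336.3 289.8] world [ 314.8 -210.4] rect [336. 290.] [58. 60.] 90.0
cell 0.79 [338. 110.  59.  61.] cen [337.4 110.8] world [ 809.  -241.3] rect [337.2 111.3] [52.1 56.9] 33.7
cell 0.55 [336. 209.  58.  56.] cen [334.5 210.3] world [ 522.2 -217.1] rect [334.8 210.8] [54.4 58. ] 45.0
key 0.57 [240. 203.  28.  27.] cen [242.4 202.8] world [536.5  29.2] rect [244.6 203.7] [15. 35.] 51.3
stand 0.73 [243. 208.  44.  58.] cen [243.9 210.2] world [533.4  28.6] rect [243.5 208.3] [29.1 52.9] 20.6
side
cell 0.71 [255. 262.  51.  59.] cen [256.1 260.5] world [ 521.1 -240.3] rect [256.2 261. ] [51.5 58.1] 3.2
cell 0.64 [185. 282.  56.  61.] cen [182.8 278.1] world [ 314.3 -233.4] rect [182.6 278.3] [59.7 54.4] 73.3
cell 0.61 [354. 243.  57.  51.] cen [351.6 242.1] world [ 807.3 -264.1] rect [350.9 242.2] [52.1 53.7] 23.6
cell 0.47 [244. 241.   6.   8.] cen [244.1 240.2] world [ 508.4 -164. ] rect [244. 240.] [8. 8.] 90.0
key 0.57 [235. 189.  24.  33.] cen [236.1 186.4] world [533.8   8.1] rect [237.7 185.6] [34.2 21.7] 75.4
stand 0.97 [235. 202.  40.  20.] cen [235.3 205.5] world [529.6  17.1] rect [236.8 203.3] [43.2 20.3] 2.7
{'fx': 299.21116878819254, 'fy': 299.21116878819254, 'cx': 255.07002919448823, 'cy': 190.49971827497086, 'R': array([[ 3.48542874e-01,  9.37292415e-01, -8.90907566e-04],
       [ 8.94585109e-01, -3.32377724e-01,  2.98734885e-01],
       [ 2.79705824e-01, -1.04918908e-01, -9.54335724e-01]]), 't': array([-524.97085105,  -37.35962008,  392.44191402])} campos [106.62792003 520.80826841 385.21425957]
```

Request:
{"op": "jog_arm", "data": {
  "dp": [
    [-0.049,-0.032,0],
    [-0.049,-0.032,0],
    [-0.049,-0.032,0],
    [-0.049,-0.032,0],
    [-0.049,-0.032,0],
    [-0.049,-0.032,0],
    [-0.049,-0.032,0],
    [-0.049,-0.032,0],
    [-0.049,-0.032,0],
    [-0.049,-0.032,0]
  ],
  "twist": [0,0,0,0,0,0,0,0,8.3,8.3]
}}

```text
time: 1.75
tool_pos: [524.7, 14.7, 226.8]
tcp_rot: [3.141, 0.0, 2.49]
contact_force: [0.5, 0.1, 0.8]
grip_width: 91.9
finger_force: 0.0
```

Request:
{"op": "jog_arm", "data": {
  "dp": [
    [0,0,0],
    [0,0,0]
  ],
  "twist": [0,0]
}}

```text
time: 2.0
tool_pos: [523.1, 16.7, 226.5]
tcp_rot: [3.142, -0.001, 2.495]
contact_force: [0.4, 0.3, -0.4]
grip_width: 91.6
finger_force: 0.0
```

```bash
python3 - <<'E'
from h import *
P=bot.camera_params("wrist");im=bot.capture("wrist");cv2.imwrite("pics/c.png",im)
masks("wrist","key",P,135);masks("wrist","stand",P,8)
E
```

```text
key 0.96 [276. 195.  39. 101.] cen [274.7 190.2] world [530.1  32.8] rect [268.1 194.4] [35.3 97.9] 16.2
stand 0.86 [268. 163.  89. 122.] cen [266.3 157.5] world [525.   32.9] rect [268.2 164.8] [114.   64.5] 75.7
```

View pics/c.png

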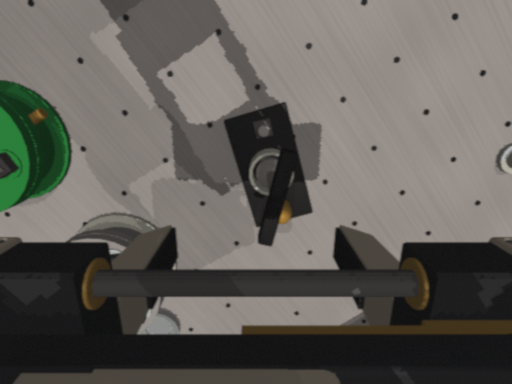

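```bash
python3 - <<'E'
from h import *
P=bot.camera_params("wrist")
a=ray(P,(266,242),134);b=ray(P,(286.5,151),134);print(a,b,np.linalg.norm(a-b),(a+b)/2,np.degrees(np.arctan2(*(b-a)[1::-1])))
c=ray(P,(268.5,172),38);print("cup rim",c)
for q in((287,103),(311,211),(249,236),(225,120)):print(ray(P,q,8))
o=bot.get_obs();print(o["tool_pos"],o["tcp_rot"],proj(P,o["tool_pos"]))
E
```

```text
[566.63433012  -2.39745996 134.        ] [508.28644682  61.85476569 134.        ] 86.79184285503175 [537.46038847  29.72865286 134.        ] 132.24280242159742
cup rim [535.48265781  28.24623498  38.        ]
[486.25227601  93.43757134   8.        ]
[620.42012122  38.93649392   8.        ]
[599.78190861 -50.54268321   8.        ]
[456.92485117  20.83398205   8.        ]
[523.00729843  17.74785415 226.89966845] [ 3.14134109e+00 -1.73648247e-04  2.49742169e+00] [255.22522823 243.00674623]
```

Request:
{"op": "jog_arm", "data": {
  "dp": [
    [-0.033,-0.04,0],
    [-0.033,-0.04,0],
    [-0.033,-0.04,0],
    [-0.033,-0.04,0],
    [-0.033,-0.04,0],
    [0,0,0],
    [0,0,0]
  ],
  "twist": [5.4,5.4,0,0,0,0,0]
}}

```text
time: 3.02
tool_pos: [500.8, -239.8, 226.8]
tcp_rot: [3.141, -0.0, 2.308]
contact_force: [-0.1, 0.1, -0.1]
grip_width: 91.8
finger_force: 0.0
```

```bash
python3 - <<'E'
from h import *
P=bot.camera_params("wrist");im=bot.capture("wrist")
o=bot.get_obs();print(o["tool_pos"],o["tcp_rot"])
np.save("P2.npy",P,allow_pickle=True);cv2.imwrite("pics/d_raw.png",im)
masks("wrist","cell",P,70)
for h in("head0","head1","head2","head3"): masks("wrist",h,P,90)
c=proj(P,(521,-228,88)).astype(int);print(c)
x0,y0=max(c[0]-100,0),max(c[1]-75,0)
cv2.imwrite("pics/d.png",cv2.resize(im[y0:y0+150,x0:x0+200],None,fx=4,fy=4,interpolation=cv2.INTER_CUBIC));print(x0,y0)
E
```

```text
[ 500.90592331 -239.42385097  226.84433486] [ 3.14114291e+00 -3.50891582e-04  2.30846657e+00]
cell 0.79 [284. 174. 137. 138.] cen [283.4 173.3] world [ 521.4 -217.2] rect [284.  174.5] [133.7 133.3] 26.6
cell 0.71 [304. 134.  25.  26.] cen [301.6 134.9] world [ 507.  -174.7] rect [301.5 135.2] [22.1 22.5] 71.6
head0 0.97 [303. 132.  24.  26.] cen [301.3 135.2] world [ 503.  -175.4] rect [301.3 135.1] [22.  21.1] 75.1
head0 0.94 [178.  32.  32.  35.] cen [176.5  29.8] world [ 355.9 -184.2] rect [176.2  29.6] [29.1 21.7] 48.6
head0 0.89 [270. 223.  23.  23.] cen [269.6 223.1] world [ 543.8 -264.3] rect [269.5 223. ] [20. 19.] 90.0
head0 0.78 [124.  85.  24.  24.] cen [124.6  84.1] world [ 348.  -252.6] rect [124.5  84.5] [23. 25.] 90.0
head0 0.77 [330. 195.  22.  24.] cen [329.  194.6] world [ 567.4 -199.4] rect [329.1 194.8] [21.5 21.1] 84.8
head0 0.75 [241. 169.  24.  26.] cen [239.2 167.2] world [ 479.2 -240.2] rect [239.1 167.2] [21.  20.8] 54.5
head1 0.97 [303. 132.  24.  26.] cen [301.3 135.2] world [ 503.  -175.4] rect [301.3 135.1] [22.  21.1] 75.1
head1 0.94 [178.  32.  32.  3
[... 1129 characters left out ...]
t [239.1 167.2] [21.  20.8] 54.5
head3 0.97 [303. 132.  24.  26.] cen [301.3 135.2] world [ 503.  -175.4] rect [301.3 135.1] [22.  21.1] 75.1
head3 0.94 [178.  32.  32.  35.] cen [176.5  29.8] world [ 355.9 -184.2] rect [176.2  29.6] [29.1 21.7] 48.6
head3 0.89 [270. 223.  23.  23.] cen [269.6 223.1] world [ 543.8 -264.3] rect [269.5 223. ] [20. 19.] 90.0
head3 0.78 [124.  85.  24.  24.] cen [124.6  84.1] world [ 348.  -252.6] rect [124.5  84.5] [23. 25.] 90.0
head3 0.77 [330. 195.  22.  24.] cen [329.  194.6] world [ 567.4 -199.4] rect [329.1 194.8] [21.5 21.1] 84.8
head3 0.75 [241. 169.  24.  26.] cen [239.2 167.2] world [ 479.2 -240.2] rect [239.1 167.2] [21.  20.8] 54.5
[277 184]
177 109
```

View pics/d.png

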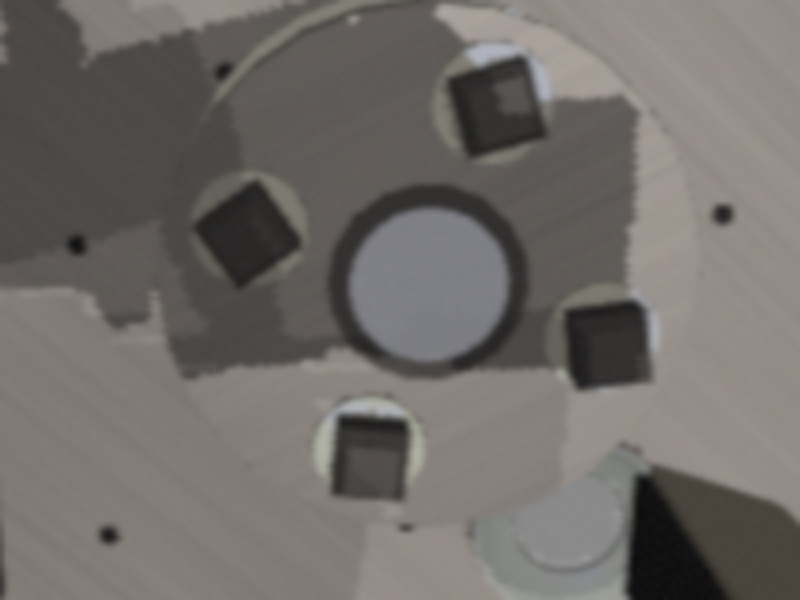

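```bash
cat > fit.py <<'E'
from h import *
from scipy.optimize import minimize
P=np.load("P2.npy",allow_pickle=True).item();im=cv2.imread("pics/d_raw.png").max(2)
S=6;C=[]
def sq(s,a,z):
    q=np.array([[1,1],[-1,1],[-1,-1],[1,-1]])*s/2;c,s_=np.cos(a),np.sin(a)
    return np.c_[q@np.array([[c,s_],[-s_,c]]),np.full(4,z)]
for n,(u,v) in dict(A=(301.5,135.5),B=(238.8,167.2),C=(269.5,223.2),D=(329,194.7)).items():
    x0,y0=int(u)-16,int(v)-16;pt=cv2.resize(im[y0:y0+33,x0:x0+33],None,fx=S,fy=S,interpolation=cv2.INTER_CUBIC)
    best=None
    for th in (75,85):
      m=(pt<th).astype(np.uint8);k,l,st,_=cv2.connectedComponentsWithStats(m);m=(l==l[16*S,16*S]).astype(np.uint8)
      def cost(p):
        pts=np.vstack([sq(20,p[2],76),sq(20,p[2],87),sq(14,p[2],92)])+[p[0],p[1],0]
        q=np.array([proj(P,X) for X in pts]);q=((q-[x0,y0])+.5)*S-.5
        h=cv2.convexHull((q*16).round().astype(np.int32));r=np.zeros_like(m);cv2.fillConvexPoly(r,h,1,shift=4)
        return 1-(r&m).sum()/max((r|m).sum(),1)
      w=ray(P,(u,v),86)
      R=[minimize(cost,[w[0],w[1],a],method="Nelder-Mead",options=dict(initial_simplex=np.array([[w[0],w[1],a],[w[0]+3,w[1],a],[w[0],w[1]+3,a],[w[0],w[1],a+.2]]))) for a in np.arange(0,1.57,.2)]
      r=min(R,key=lambda r:r.fun);print(n,th,np.round(r.x[:2],1),"yaw deg mod90",round(np.degrees(r.x[2])%90,1),"cost",round(r.fun,3))
      if best is None or r.fun<best.fun: best=r
    C.append(best.x)
C=np.array(C);print("centre",C[:,:2].mean(0),"diags",C[0,:2]-C[2,:2],np.linalg.norm(C[0,:2]-C[2,:2]),np.linalg.norm(C[1,:2]-C[3,:2]))
d=C[:,:2]-C[:,:2].mean(0);print(np.degrees(np.arctan2(d[:,1],d[:,0])),np.hypot(*d.T))
E
python3 fit.py
```

```text
A 75 [ 504.2 -176.1] yaw deg mod90 60.6 cost 0.211
A 85 [ 504.1 -176.3] yaw deg mod90 59.0 cost 0.122
B 75 [ 479.4 -242.7] yaw deg mod90 77.5 cost 0.044
B 85 [ 479.2 -242.6] yaw deg mod90 77.1 cost 0.37
C 75 [ 556.5 -267.3] yaw deg mod90 42.5 cost 0.64
C 85 [ 545.8 -267.1] yaw deg mod90 42.4 cost 0.108
D 75 [ 570.1 -200.8] yaw deg mod90 55.7 cost 0.12
D 85 [ 570.  -200.9] yaw deg mod90 52.2 cost 0.076
centre [ 524.81590844 -221.76017971] diags [-41.61343891  90.87717136] 99.95168118810672 99.80538990311675
[ 114.43389012 -155.26623158  -65.22695831   24.72449372] [49.98042289 50.05061605 49.97169606 49.75477418]
```

Request:
{"op": "jog_arm", "data": {
  "dp": [
    [0.035,0.0415,0],
    [0.035,0.0415,0],
    [0.035,0.0415,0],
    [0.035,0.0415,0],
    [0.035,0.0415,0],
    [0,0,0.03],
    [0,0,0.045],
    [0,0,0.045],
    [0,0,0]
  ],
  "twist": [0,0,0,0,0,0,0,0,0]
}}

```text
time: 4.45
tool_pos: [534.7, 28.6, 104.1]
tcp_rot: [-3.137, -0.005, 2.307]
contact_force: [-0.3, 0.7, 0.5]
grip_width: 91.6
finger_force: 0.0
```

Request:
{"op": "jog_arm", "data": {
  "dp": [
    [0,0,0],
    [0,0,0],
    [0,0,0],
    [0,0,0],
    [0,0,0]
  ],
  "twist": [0,0,0,0,0],
  "jaw": 0.0
}}

```text
time: 5.08
tool_pos: [537.1, 27.9, 107.0]
tcp_rot: [3.141, 0.0, 2.306]
contact_force: [-0.1, -0.0, 0.0]
grip_width: 46.7
finger_force: 0.0
```

```bash
python3 - <<'E'
from h import *
P=bot.camera_params("wrist");im=bot.capture("wrist")
o=bot.get_obs();print({k:np.round(o[k],3) for k in("tool_pos","tcp_rot","contact_force","moment","grip_width","finger_force")})
cv2.imwrite("pics/e.png",im)
E
```

```text
{'tool_pos': array([537.062,  27.892, 106.894]), 'tcp_rot': array([3.141, 0.   , 2.307]), 'contact_force': array([-0.441, -0.196, -0.414]), 'moment': array([-0.046, -0.022,  0.051]), 'grip_width': np.float64(42.537), 'finger_force': np.float64(0.0)}
```

View pics/e.png

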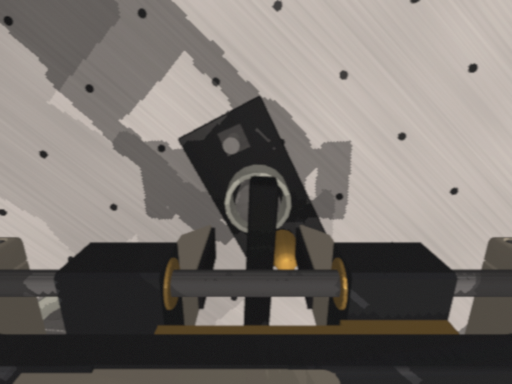

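Request:
{"op": "jog_arm", "data": {
  "dp": [
    [0,0,0],
    [0,0,0],
    [0,0,0],
    [0,0,0],
    [0,0,0]
  ],
  "twist": [0,0,0,0,0],
  "jaw": 0.0
}}

```text
time: 5.75
tool_pos: [537.0, 27.9, 106.6]
tcp_rot: [-3.142, -0.0, 2.307]
contact_force: [-0.5, -0.0, -0.2]
grip_width: 13.8
finger_force: 29.8
```

```bash
python3 - <<'E'
from h import *
P=bot.camera_params("wrist");im=bot.capture("wrist")
o=bot.get_obs();print({k:np.round(o[k],3) for k in("tool_pos","tcp_rot","contact_force","moment","grip_width","finger_force")})
cv2.imwrite("pics/f_raw.png",im)
g=im[140:240,200:320].max(2);cv2.imwrite("pics/f.png",cv2.resize(im[140:240,200:320],None,fx=6,fy=6,interpolation=cv2.INTER_CUBIC))
T=np.array(o["tool_pos"]);x=np.array([np.cos(2.307),np.sin(2.307),0]);y=np.array([np.sin(2.307),-np.cos(2.307),0])
for q in((263,176),(263,178),(263,180)):
    e=ray(P,q,135)-T;print(q,e@x,e@y)
for s in(43,45,47): print(s,proj(P,T+s*x+[0,0,28]),proj(P,T+s*x+[0,0,10]))
E
```

```text
{'tool_pos': array([536.985,  27.942, 106.634]), 'tcp_rot': array([ 3.142, -0.   ,  2.307]), 'contact_force': array([0.021, 0.289, 0.145]), 'moment': array([-0.059, -0.03 , -0.011]), 'grip_width': np.float64(14.073), 'finger_force': np.float64(29.846)}
(263, 176) 47.996246285661044 3.2621504399982593
(263, 178) 47.06745380208242 3.269849809099188
(263, 180) 46.13481495824917 3.2775810631989803
43 [255.72139506 186.42868216] [255.66060174 176.38856316]
45 [255.72589439 182.19874453] [255.66435726 172.59498135]
47 [255.73043357 177.93134476] [255.66814228 168.77159472]
```

View pics/f.png

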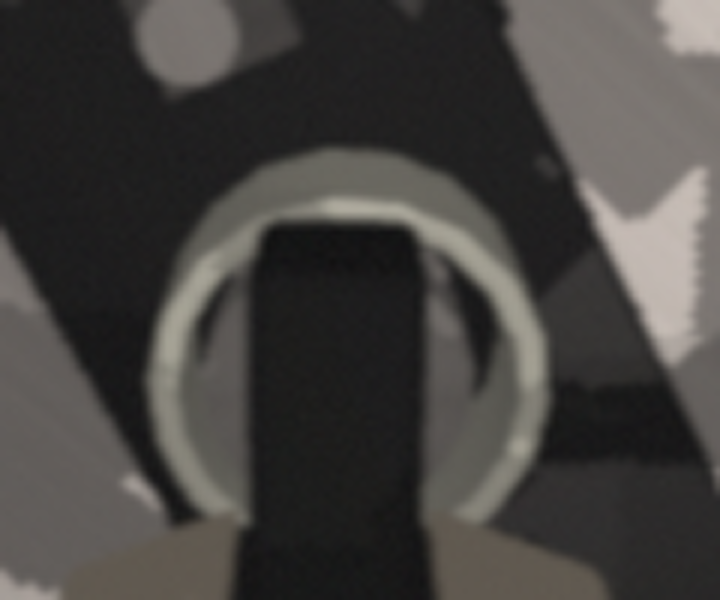

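Request:
{"op": "jog_arm", "data": {
  "dp": [
    [0,0,-0.025],
    [0,0,-0.045],
    [0,0,-0.025],
    [-0.0318,-0.0406,0],
    [-0.0318,-0.0406,0],
    [-0.0318,-0.0406,0],
    [-0.0318,-0.0406,0],
    [0,0,0],
    [0,0,0]
  ],
  "twist": [0,0,0,0,0,0,0,-8.65,-8.65]
}}

```text
time: 6.92
tool_pos: [501.3, -176.1, 201.0]
tcp_rot: [3.142, -0.002, 2.612]
contact_force: [-0.5, 0.2, -3.1]
grip_width: 13.8
finger_force: 30.0
```

Request:
{"op": "jog_arm", "data": {
  "dp": [
    [0,0,0],
    [0,0,0]
  ],
  "twist": [0,0]
}}

```text
time: 7.18
tool_pos: [501.8, -175.1, 201.4]
tcp_rot: [3.142, -0.001, 2.606]
contact_force: [0.7, 0.0, -4.4]
grip_width: 13.8
finger_force: 30.0
```

```bash
python3 - <<'E'
from h import *
P=bot.camera_params("wrist");im=bot.capture("wrist")
o=bot.get_obs();print({k:np.round(o[k],3) for k in("time","tool_pos","tcp_rot","contact_force","moment","grip_width","tau")})
cv2.imwrite("pics/g.png",im)
T=o["tool_pos"];a=o["tcp_rot"][2];x=np.array([np.cos(a),np.sin(a),0]);y=np.array([np.sin(a),-np.cos(a),0])
print("head tgt err in tool",(np.array([503.9,-176.3,0])-T+1.9*x)@x,(np.array([503.9,-176.3,0])-T)@y)
print(proj(P,T-1.9*x-[0,0,98.6]),[proj(P,T-1.9*x-[0,0,98.6]+s*20*y) for s in(1,-1)],proj(P,[503.9,-176.3,92]))
E
```

```text
{'time': np.float64(7.225), 'tool_pos': array([ 501.934, -175.119,  201.543]), 'tcp_rot': array([ 3.142, -0.   ,  2.607]), 'contact_force': array([-0.361, -0.004, -2.939]), 'moment': array([-0.019,  0.03 ,  0.056]), 'grip_width': np.float64(13.907), 'tau': array([-1.0600e-01, -4.5799e+01, -2.4819e+01, -3.7000e-02,  8.2000e-02,
        2.0000e-02])}
head tgt err in tool -0.39365707979161746 -0.01387167056023346
[255.19731876 194.22769779] [array([277.33228278, 194.23506915]), array([233.06426435, 194.22032707])] [255.18532059 191.0116783 ]
```

View pics/g.png

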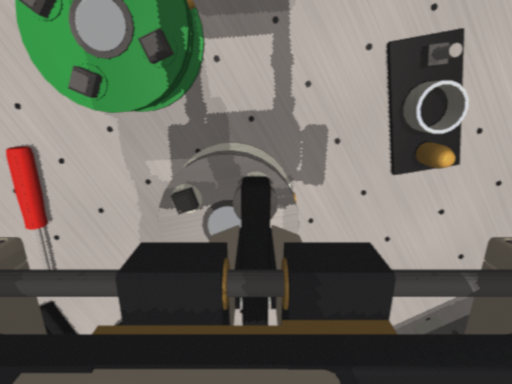

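Request:
{"op": "jog_arm", "data": {
  "dp": [
    [0,0,0.01],
    [0,0,0.005],
    [0,0,0.005],
    [0,0,0.0045],
    [0,0,0],
    [0,0,0]
  ],
  "twist": [0,0,0,0,0,0]
}}

```text
time: 7.98
tool_pos: [502.0, -175.4, 177.3]
tcp_rot: [3.142, 0.0, 2.609]
contact_force: [0.0, -0.3, -3.2]
grip_width: 14.0
finger_force: 30.0
```

```bash
cat >> h.py <<'E'
def st():
    o=bot.get_obs();print({k:np.round(o[k],2).tolist() for k in("time","tool_pos","contact_force","moment")},"yaw",round(float(np.degrees(o["tcp_rot"][2])),1),"tau6",np.round(o["tau"][5],3),"grip",np.round(o["grip_width"],1)); return o
E
python3 - <<'E'
from h import *
st()
E
```

```text
{'time': 7.98, 'tool_pos': [502.02, -175.36, 177.26], 'contact_force': [0.01, -0.27, -3.2], 'moment': [0.02, -0.02, -0.01]} yaw 149.5 tau6 0.001 grip 14.0
```

Request:
{"op": "jog_arm", "data": {
  "dp": [
    [0,0,0],
    [0,0,0],
    [0,0,0]
  ],
  "twist": [4,4,0]
}}

```text
time: 8.35
tool_pos: [502.4, -175.2, 177.4]
tcp_rot: [3.141, 0.001, 2.469]
contact_force: [1.7, 0.3, -4.1]
grip_width: 14.2
finger_force: 30.0
```

```bash
python3 -c "
from h import *
st()"
```

```text
{'time': 8.35, 'tool_pos': [502.44, -175.18, 177.36], 'contact_force': [1.7, 0.28, -4.06], 'moment': [0.32, -0.48, 0.08]} yaw 141.5 tau6 0.422 grip 14.2
```

Request:
{"op": "jog_arm", "data": {
  "dp": [
    [0,0,0],
    [0,0,0],
    [0,0,0]
  ],
  "twist": [3,3,0]
}}

```text
time: 8.72
tool_pos: [502.4, -175.2, 177.4]
tcp_rot: [3.141, 0.001, 2.366]
contact_force: [2.4, 1.8, -4.4]
grip_width: 13.5
finger_force: 30.0
```

```bash
python3 -c "
from h import *
st()"
```

```text
{'time': 8.72, 'tool_pos': [502.42, -175.21, 177.37], 'contact_force': [2.39, 1.81, -4.38], 'moment': [0.38, -0.65, 0.05]} yaw 135.6 tau6 0.325 grip 13.5
```

Request:
{"op": "jog_arm", "data": {
  "dp": [
    [0,0,0]
  ],
  "twist": [3]
}}

```text
time: 8.85
tool_pos: [502.5, -175.2, 177.4]
tcp_rot: [3.141, 0.001, 2.313]
contact_force: [1.7, 2.1, -3.4]
grip_width: 13.6
finger_force: 30.0
```

```bash
python3 -c "
from h import *
o=st();print(o['tau'],o['dq'])"
```

```text
{'time': 8.85, 'tool_pos': [502.45, -175.19, 177.4], 'contact_force': [1.66, 2.11, -3.41], 'moment': [0.47, -0.67, 0.04]} yaw 132.5 tau6 -0.711 grip 13.6
[ -1.43150881 -46.17898464 -23.2301867   -1.03711423   0.67656716
  -0.71093179] [-8.53691542e-04  1.29737689e-04  1.47378778e-04 -5.94307443e-04
  1.75807504e-03  4.32693249e-01]
```

Request:
{"op": "jog_arm", "data": {
  "dp": [
    [0,0,0]
  ],
  "twist": [0]
}}

```text
time: 8.98
tool_pos: [502.3, -175.3, 177.4]
tcp_rot: [3.141, 0.0, 2.314]
contact_force: [2.2, 2.3, -3.7]
grip_width: 13.9
finger_force: 30.0
```

```bash
python3 -c "
from h import *
o=st();print(o['tau'],o['dq'])"
```

```text
{'time': 8.98, 'tool_pos': [502.35, -175.26, 177.37], 'contact_force': [2.17, 2.32, -3.73], 'moment': [0.47, -0.72, 0.07]} yaw 132.6 tau6 0.318 grip 13.9
[ -1.41112871 -46.08877659 -23.14053833  -1.04434546   0.70077365
   0.31757486] [-0.00040731  0.00089797  0.00116937 -0.00346196  0.00123318 -0.0160893 ]
```

Request:
{"op": "jog_arm", "data": {
  "dp": [
    [0,0,0],
    [0,0,0]
  ],
  "twist": [3,3]
}}

```text
time: 9.22
tool_pos: [502.4, -175.2, 177.4]
tcp_rot: [3.141, 0.0, 2.208]
contact_force: [3.4, 2.6, -3.2]
grip_width: 13.7
finger_force: 30.0
```

```bash
python3 -c "
from h import *
o=st()"
```

```text
{'time': 9.22, 'tool_pos': [502.41, -175.19, 177.37], 'contact_force': [3.43, 2.6, -3.2], 'moment': [0.51, -0.8, 0.05]} yaw 126.5 tau6 -0.494 grip 13.7
```

Request:
{"op": "jog_arm", "data": {
  "dp": [
    [0,0,0],
    [0,0,0]
  ],
  "twist": [3,3]
}}

```text
time: 9.48
tool_pos: [502.5, -175.2, 177.4]
tcp_rot: [3.14, 0.0, 2.103]
contact_force: [2.5, 1.8, -3.2]
grip_width: 13.6
finger_force: 30.0
```

```bash
python3 -c "
from h import *
o=st()"
```

```text
{'time': 9.48, 'tool_pos': [502.51, -175.16, 177.38], 'contact_force': [2.48, 1.82, -3.19], 'moment': [0.54, -0.98, 0.17]} yaw 120.5 tau6 -0.416 grip 13.6
```

Request:
{"op": "jog_arm", "data": {
  "dp": [
    [0,0,0],
    [0,0,0]
  ],
  "twist": [2.5,2.5]
}}

```text
time: 9.72
tool_pos: [502.3, -175.4, 177.4]
tcp_rot: [3.141, 0.001, 2.017]
contact_force: [1.5, 1.7, -2.5]
grip_width: 13.8
finger_force: 30.7
```

```bash
python3 -c "
from h import *
o=st()"
```

```text
{'time': 9.72, 'tool_pos': [502.27, -175.36, 177.39], 'contact_force': [1.53, 1.75, -2.49], 'moment': [0.32, -0.44, 0.67]} yaw 115.6 tau6 0.184 grip 13.8
```

Request:
{"op": "jog_arm", "data": {
  "dp": [
    [0,0,0],
    [0,0,0]
  ],
  "twist": [2.5,2.5]
}}

```text
time: 9.98
tool_pos: [502.1, -175.4, 177.4]
tcp_rot: [3.142, 0.001, 1.93]
contact_force: [2.3, 1.4, -1.9]
grip_width: 14.5
finger_force: 30.9
```

```bash
python3 -c "
from h import *
o=st()"
```

```text
{'time': 9.98, 'tool_pos': [502.13, -175.43, 177.41], 'contact_force': [2.28, 1.4, -1.93], 'moment': [0.25, -0.41, 0.71]} yaw 110.6 tau6 0.247 grip 14.5
```

Request:
{"op": "jog_arm", "data": {
  "dp": [
    [0,0,0],
    [0,0,0],
    [0,0,0]
  ],
  "twist": [-5.5,-5.5,0]
}}

```text
time: 10.35
tool_pos: [502.1, -175.5, 177.4]
tcp_rot: [3.141, 0.001, 2.121]
contact_force: [2.3, 1.0, -2.8]
grip_width: 13.5
finger_force: 29.9
```

```bash
cat >> h.py <<'E'
def plan(key,yaw,off=1.9):
    """tool xy delta in current tool axes to put key over 'key' at yaw(deg)"""
    o=st();a=o["tcp_rot"][2];x=np.array([np.cos(a),np.sin(a)]);y=np.array([np.sin(a),-np.cos(a)]);f=np.radians(yaw)
    t=np.array(key)+off*np.array([np.cos(f),np.sin(f)]);d=t-o["tool_pos"][:2]
    print("target tool",t,"d tool mm",np.round([d@x,d@y],1),"twist",round(float(np.degrees(a)-yaw),1))
E
python3 -c "
from h import *
plan((546.4,-266.7),132.4)"
```

```text
{'time': 10.35, 'tool_pos': [502.13, -175.54, 177.35], 'contact_force': [2.29, 0.99, -2.83], 'moment': [0.18, -0.57, -0.03]} yaw 121.5 tau6 -0.541 grip 13.5
target tool [ 545.11882546 -265.29693485] d tool mm [-99.  -10.3] twist -10.9
```

Request:
{"op": "jog_arm", "data": {
  "dp": [
    [0,0,-0.012],
    [0,0,-0.013],
    [-0.0495,-0.0052,0],
    [-0.0495,-0.0051,0],
    [0,0,0],
    [0,0,0],
    [0,0,0],
    [0,0,0]
  ],
  "twist": [0,0,0,0,-5.45,-5.45,0,0]
}}

```text
time: 11.35
tool_pos: [544.8, -265.2, 202.7]
tcp_rot: [-3.141, 0.0, 2.308]
contact_force: [-0.7, -0.5, -2.6]
grip_width: 13.5
finger_force: 30.0
```

```bash
python3 -c "
from h import *
plan((546.4,-266.7),132.4)"
```

```text
{'time': 11.35, 'tool_pos': [544.79, -265.23, 202.74], 'contact_force': [-0.74, -0.45, -2.57], 'moment': [0.01, 0.04, 0.03]} yaw 132.2 tau6 -0.009 grip 13.5
target tool [ 545.11882546 -265.29693485] d tool mm [-0.3  0.2] twist -0.2
```

Request:
{"op": "jog_arm", "data": {
  "dp": [
    [0,0,0.01],
    [0,0,0.005],
    [0,0,0.005],
    [0,0,0.005],
    [0,0,0],
    [0,0,0]
  ],
  "twist": [0,0,0,0,0,0]
}}

```text
time: 12.1
tool_pos: [544.8, -265.2, 177.1]
tcp_rot: [-3.142, -0.0, 2.31]
contact_force: [-0.1, -0.8, -2.9]
grip_width: 13.4
finger_force: 30.0
```

```bash
python3 -c "
from h import *
st()"
```

```text
{'time': 12.1, 'tool_pos': [544.84, -265.2, 177.11], 'contact_force': [-0.13, -0.77, -2.88], 'moment': [-0.17, -0.01, -0.01]} yaw 132.4 tau6 -0.004 grip 13.4
```

Request:
{"op": "jog_arm", "data": {
  "dp": [
    [0,0,0],
    [0,0,0],
    [0,0,0]
  ],
  "twist": [4,4,4]
}}

```text
time: 12.48
tool_pos: [545.0, -265.1, 177.2]
tcp_rot: [3.141, -0.0, 2.098]
contact_force: [1.0, -0.4, -3.8]
grip_width: 13.6
finger_force: 30.0
```

```bash
python3 -c "
from h import *
o=st()"
```

```text
{'time': 12.48, 'tool_pos': [544.97, -265.14, 177.22], 'contact_force': [1.04, -0.45, -3.81], 'moment': [-0.11, -0.18, -0.04]} yaw 120.2 tau6 -0.722 grip 13.6
```

Request:
{"op": "jog_arm", "data": {
  "dp": [
    [0,0,0],
    [0,0,0]
  ],
  "twist": [2.5,2.5]
}}

```text
time: 12.72
tool_pos: [545.1, -265.1, 177.2]
tcp_rot: [3.141, 0.0, 2.012]
contact_force: [1.4, -0.7, -3.2]
grip_width: 13.9
finger_force: 30.0
```

```bash
python3 -c "
from h import *
o=st()"
```

```text
{'time': 12.72, 'tool_pos': [545.06, -265.14, 177.23], 'contact_force': [1.43, -0.69, -3.21], 'moment': [-0.12, -0.19, 0.09]} yaw 115.3 tau6 -0.402 grip 13.9
```

Request:
{"op": "jog_arm", "data": {
  "dp": [
    [0,0,0],
    [0,0,0]
  ],
  "twist": [2.5,2.5]
}}

```text
time: 12.98
tool_pos: [545.2, -265.1, 177.2]
tcp_rot: [3.141, 0.0, 1.925]
contact_force: [1.6, -0.5, -3.0]
grip_width: 13.6
finger_force: 30.0
```

```bash
python3 -c "
from h import *
o=st()"
```

```text
{'time': 12.98, 'tool_pos': [545.16, -265.1, 177.23], 'contact_force': [1.58, -0.53, -3.0], 'moment': [-0.06, -0.22, 0.09]} yaw 110.3 tau6 -0.403 grip 13.6
```

Request:
{"op": "jog_arm", "data": {
  "dp": [
    [0,0,0],
    [0,0,0]
  ],
  "twist": [2.5,2.5]
}}

```text
time: 13.22
tool_pos: [545.2, -265.0, 177.3]
tcp_rot: [3.141, 0.0, 1.838]
contact_force: [1.5, 0.4, -3.4]
grip_width: 13.5
finger_force: 30.1
```

```bash
python3 -c "
from h import *
o=st()"
```

```text
{'time': 13.22, 'tool_pos': [545.22, -265.04, 177.25], 'contact_force': [1.55, 0.44, -3.43], 'moment': [-0.1, -0.19, 0.39]} yaw 105.3 tau6 -0.064 grip 13.5
```

Request:
{"op": "jog_arm", "data": {
  "dp": [
    [0,0,0],
    [0,0,0],
    [0,0,0]
  ],
  "twist": [2.5,2.5,2]
}}

```text
time: 13.6
tool_pos: [545.2, -265.0, 177.2]
tcp_rot: [3.141, 0.0, 1.716]
contact_force: [1.7, 0.5, -3.6]
grip_width: 14.0
finger_force: 30.9
```

```bash
python3 -c "
from h import *
o=st()"
```

```text
{'time': 13.6, 'tool_pos': [545.19, -265.04, 177.25], 'contact_force': [1.72, 0.51, -3.6], 'moment': [-0.04, -0.27, 0.74]} yaw 98.3 tau6 0.393 grip 14.0
```

Request:
{"op": "jog_arm", "data": {
  "dp": [
    [0,0,0],
    [0,0,0],
    [0,0,0]
  ],
  "twist": [-5.5,-5.5,0]
}}

```text
time: 13.98
tool_pos: [544.8, -265.1, 177.2]
tcp_rot: [-3.142, -0.0, 1.907]
contact_force: [-0.2, -0.3, -3.0]
grip_width: 14.1
finger_force: 30.0
```

```bash
python3 -c "
from h import *
o=st()
plan((479.4+.7,-242.6+.5),167.3)"
```

```text
{'time': 13.98, 'tool_pos': [544.78, -265.11, 177.19], 'contact_force': [-0.22, -0.25, -2.98], 'moment': [-0.02, -0.05, -0.03]} yaw 109.3 tau6 -0.541 grip 14.1
{'time': 13.98, 'tool_pos': [544.78, -265.11, 177.19], 'contact_force': [-0.22, -0.25, -2.98], 'moment': [-0.02, -0.05, -0.03]} yaw 109.3 tau6 -0.541 grip 14.1
target tool [ 478.24648437 -241.68229221] d tool mm [ 44.1 -55.1] twist -58.0
```

Request:
{"op": "jog_arm", "data": {
  "dp": [
    [0,0,-0.012],
    [0,0,-0.013],
    [0.0224,-0.0262,0],
    [0.0224,-0.0263,0],
    [0,0,0],
    [0,0,0],
    [0,0,0],
    [0,0,0],
    [0,0,0]
  ],
  "twist": [0,0,0,0,10.5,10.5,7,4,0]
}}

```text
time: 15.1
tool_pos: [480.7, -240.5, 203.3]
tcp_rot: [3.14, 0.001, 1.35]
contact_force: [-0.2, 0.2, -3.0]
grip_width: 13.6
finger_force: 30.0
```

```bash
python3 -c "
from h import *
plan((480.1,-242.1),77.3)"
```

```text
{'time': 15.1, 'tool_pos': [480.72, -240.55, 203.29], 'contact_force': [-0.24, 0.15, -3.0], 'moment': [-0.11, 0.08, 0.05]} yaw 77.4 tau6 0.415 grip 13.6
target tool [ 480.51770779 -240.24648437] d tool mm [ 0.2 -0.3] twist 0.1
```

Request:
{"op": "jog_arm", "data": {
  "dp": [
    [0,0,0.011],
    [0,0,0.005],
    [0,0,0.005],
    [0,0,0.005],
    [0,0,0],
    [0,0,0]
  ],
  "twist": [0,0,0,0,0,0]
}}

```text
time: 15.85
tool_pos: [480.9, -240.6, 176.7]
tcp_rot: [3.14, 0.0, 1.35]
contact_force: [0.2, -0.3, 1.5]
grip_width: 13.7
finger_force: 30.0
```

```bash
python3 -c "
from h import *
st()"
```

```text
{'time': 15.85, 'tool_pos': [480.93, -240.6, 176.69], 'contact_force': [0.17, -0.31, 1.49], 'moment': [-0.1, 0.01, -0.06]} yaw 77.4 tau6 0.0 grip 13.7
```

Request:
{"op": "jog_arm", "data": {
  "dp": [
    [0,0,-0.0005],
    [0,0,0],
    [0,0,0]
  ],
  "twist": [4,4,3]
}}

```text
time: 16.23
tool_pos: [480.7, -240.4, 176.7]
tcp_rot: [3.141, -0.0, 1.156]
contact_force: [0.6, 0.9, -1.4]
grip_width: 13.7
finger_force: 30.0
```

```bash
python3 -c "
from h import *
o=st()"
```

```text
{'time': 16.23, 'tool_pos': [480.73, -240.42, 176.75], 'contact_force': [0.57, 0.85, -1.43], 'moment': [-0.15, -0.07, 0.0]} yaw 66.3 tau6 -0.42 grip 13.7
```

Request:
{"op": "jog_arm", "data": {
  "dp": [
    [0,0,0],
    [0,0,0]
  ],
  "twist": [2.5,2.5]
}}

```text
time: 16.48
tool_pos: [480.8, -240.5, 176.7]
tcp_rot: [3.141, -0.0, 1.07]
contact_force: [0.8, -0.0, -1.0]
grip_width: 13.8
finger_force: 30.0
```

```bash
python3 -c "
from h import *
o=st()"
```

```text
{'time': 16.48, 'tool_pos': [480.81, -240.46, 176.73], 'contact_force': [0.83, -0.02, -1.04], 'moment': [-0.15, -0.15, 0.05]} yaw 61.3 tau6 -0.403 grip 13.8
```

Request:
{"op": "jog_arm", "data": {
  "dp": [
    [0,0,0],
    [0,0,0]
  ],
  "twist": [3,3]
}}

```text
time: 16.73
tool_pos: [480.9, -240.5, 176.8]
tcp_rot: [3.14, -0.0, 0.965]
contact_force: [0.8, -0.5, -1.8]
grip_width: 13.6
finger_force: 30.0
```

```bash
python3 -c "
from h import *
o=st()"
```

```text
{'time': 16.73, 'tool_pos': [480.91, -240.52, 176.76], 'contact_force': [0.81, -0.53, -1.77], 'moment': [-0.19, -0.21, 0.19]} yaw 55.3 tau6 -0.421 grip 13.6
```

Request:
{"op": "jog_arm", "data": {
  "dp": [
    [0,0,0],
    [0,0,0]
  ],
  "twist": [2.5,2.5]
}}

```text
time: 16.98
tool_pos: [480.8, -240.5, 176.7]
tcp_rot: [3.141, 0.0, 0.879]
contact_force: [-0.3, -1.4, -0.4]
grip_width: 14.1
finger_force: 30.9
```

```bash
python3 -c "
from h import *
o=st()"
```

```text
{'time': 16.98, 'tool_pos': [480.79, -240.55, 176.75], 'contact_force': [-0.25, -1.39, -0.43], 'moment': [-0.18, -0.06, 0.67]} yaw 50.4 tau6 0.261 grip 14.1
```

Biting; a further 4°, then back off.

Request:
{"op": "jog_arm", "data": {
  "dp": [
    [0,0,0],
    [0,0,0]
  ],
  "twist": [2.5,2]
}}

```text
time: 17.23
tool_pos: [480.8, -240.5, 176.8]
tcp_rot: [3.141, 0.0, 0.8]
contact_force: [0.4, -0.2, -2.1]
grip_width: 14.0
finger_force: 30.9
```

```bash
python3 -c "
from h import *
o=st()"
```

```text
{'time': 17.23, 'tool_pos': [480.79, -240.52, 176.76], 'contact_force': [0.36, -0.2, -2.15], 'moment': [-0.31, -0.11, 0.76]} yaw 45.8 tau6 0.4 grip 14.0
```

Request:
{"op": "jog_arm", "data": {
  "dp": [
    [0,0,0],
    [0,0,0],
    [0,0,0]
  ],
  "twist": [-5.5,-5.5,0]
}}

```text
time: 17.6
tool_pos: [480.6, -240.4, 176.7]
tcp_rot: [3.141, -0.0, 0.991]
contact_force: [1.0, 0.1, -1.0]
grip_width: 13.8
finger_force: 30.0
```

```bash
python3 -c "
from h import *
plan((570.2+.7,-200.9+.5),53.5)"
```

```text
{'time': 17.6, 'tool_pos': [480.61, -240.38, 176.73], 'contact_force': [0.96, 0.1, -1.01], 'moment': [-0.15, -0.08, -0.03]} yaw 56.8 tau6 -0.536 grip 13.8
target tool [ 572.03016329 -198.87267196] d tool mm [84.8 53.7] twist 3.3
```

Request:
{"op": "jog_arm", "data": {
  "dp": [
    [0,0,-0.012],
    [0,0,-0.0135],
    [0.0424,0.0268,0],
    [0.0424,0.0269,0],
    [0,0,0],
    [0,0,0],
    [0,0,0]
  ],
  "twist": [0,0,0,0,3.3,0,0]
}}

```text
time: 18.48
tool_pos: [571.4, -198.9, 202.6]
tcp_rot: [-3.141, 0.0, 0.935]
contact_force: [-0.0, 0.4, -2.6]
grip_width: 13.8
finger_force: 30.0
```

```bash
python3 -c "
from h import *
plan((570.9,-200.4),53.5)"
```

```text
{'time': 18.48, 'tool_pos': [571.41, -198.93, 202.63], 'contact_force': [-0.04, 0.41, -2.58], 'moment': [-0.07, 0.12, -0.05]} yaw 53.6 tau6 0.013 grip 13.8
target tool [ 572.03016329 -198.87267196] d tool mm [0.4 0.5] twist 0.1
```

Request:
{"op": "jog_arm", "data": {
  "dp": [
    [0,0,0.011],
    [0,0,0.005],
    [0,0,0.005],
    [0,0,0.0045],
    [0,0,0],
    [0,0,0]
  ],
  "twist": [0,0,0,0,0,0]
}}

```text
time: 19.23
tool_pos: [572.0, -198.7, 176.9]
tcp_rot: [3.141, -0.0, 0.935]
contact_force: [-0.1, -0.6, -1.9]
grip_width: 13.8
finger_force: 30.0
```

```bash
python3 -c "
from h import *
st()"
```

```text
{'time': 19.23, 'tool_pos': [571.99, -198.74, 176.87], 'contact_force': [-0.11, -0.62, -1.94], 'moment': [-0.16, 0.06, 0.02]} yaw 53.6 tau6 -0.0 grip 13.8
```

Request:
{"op": "jog_arm", "data": {
  "dp": [
    [0,0,0],
    [0,0,0],
    [0,0,0]
  ],
  "twist": [4,4,3]
}}

```text
time: 19.6
tool_pos: [572.1, -198.9, 176.9]
tcp_rot: [3.141, -0.0, 0.741]
contact_force: [1.8, -0.2, -2.2]
grip_width: 13.8
finger_force: 30.0
```

```bash
python3 -c "
from h import *
o=st()"
```

```text
{'time': 19.6, 'tool_pos': [572.07, -198.86, 176.91], 'contact_force': [1.82, -0.21, -2.25], 'moment': [-0.15, -0.01, 0.05]} yaw 42.5 tau6 -0.416 grip 13.8
```

Request:
{"op": "jog_arm", "data": {
  "dp": [
    [0,0,0],
    [0,0,0]
  ],
  "twist": [2.5,2.5]
}}

```text
time: 19.85
tool_pos: [572.1, -198.9, 176.9]
tcp_rot: [3.141, -0.0, 0.654]
contact_force: [0.0, -0.6, -1.3]
grip_width: 13.7
finger_force: 30.0
```

```bash
python3 -c "
from h import *
o=st()"
```

```text
{'time': 19.85, 'tool_pos': [572.15, -198.91, 176.93], 'contact_force': [0.02, -0.63, -1.32], 'moment': [-0.25, -0.02, 0.0]} yaw 37.5 tau6 -0.403 grip 13.7
```

Request:
{"op": "jog_arm", "data": {
  "dp": [
    [0,0,0],
    [0,0,0]
  ],
  "twist": [2.5,2.5]
}}

```text
time: 20.1
tool_pos: [572.2, -198.9, 176.9]
tcp_rot: [3.14, -0.001, 0.567]
contact_force: [1.4, -0.4, -2.0]
grip_width: 14.0
finger_force: 30.0
```

```bash
python3 -c "
from h import *
o=st()"
```

```text
{'time': 20.1, 'tool_pos': [572.23, -198.95, 176.92], 'contact_force': [1.43, -0.37, -2.0], 'moment': [-0.25, -0.06, 0.09]} yaw 32.5 tau6 -0.404 grip 14.0
```

Request:
{"op": "jog_arm", "data": {
  "dp": [
    [0,0,0],
    [0,0,0]
  ],
  "twist": [2.5,2.5]
}}

```text
time: 20.35
tool_pos: [572.3, -199.0, 176.9]
tcp_rot: [3.14, -0.001, 0.48]
contact_force: [0.0, -1.1, -1.6]
grip_width: 14.3
finger_force: 30.1
```

```bash
python3 -c "
from h import *
o=st()"
```

```text
{'time': 20.35, 'tool_pos': [572.26, -199.03, 176.95], 'contact_force': [0.03, -1.13, -1.61], 'moment': [-0.23, -0.06, 0.32]} yaw 27.5 tau6 -0.137 grip 14.3
```

Request:
{"op": "jog_arm", "data": {
  "dp": [
    [0,0,0],
    [0,0,0]
  ],
  "twist": [2,2]
}}

```text
time: 20.6
tool_pos: [572.1, -198.8, 176.9]
tcp_rot: [3.141, -0.0, 0.41]
contact_force: [0.6, -1.0, -0.9]
grip_width: 14.1
finger_force: 31.0
```

```bash
python3 -c "
from h import *
o=st()"
```

```text
{'time': 20.6, 'tool_pos': [572.09, -198.82, 176.92], 'contact_force': [0.59, -1.03, -0.88], 'moment': [-0.3, -0.1, 0.75]} yaw 23.5 tau6 0.369 grip 14.1
```

Request:
{"op": "jog_arm", "data": {
  "dp": [
    [0,0,0],
    [0,0,0],
    [0,0,0]
  ],
  "twist": [2,2,0]
}}

```text
time: 20.98
tool_pos: [572.0, -198.8, 176.9]
tcp_rot: [3.141, -0.0, 0.341]
contact_force: [0.6, -1.1, -0.4]
grip_width: 14.0
finger_force: 30.8
```

```bash
python3 -c "
from h import *
o=st()"
```

```text
{'time': 20.98, 'tool_pos': [571.99, -198.8, 176.92], 'contact_force': [0.55, -1.06, -0.37], 'moment': [-0.33, -0.14, 0.66]} yaw 19.5 tau6 0.867 grip 14.0
```

Request:
{"op": "jog_arm", "data": {
  "dp": [
    [0,0,0],
    [0,0,0],
    [0,0,0],
    [0,0,0]
  ],
  "twist": [2.5,2.5,2.5,2.5]
}}

```text
time: 21.48
tool_pos: [572.0, -198.8, 176.9]
tcp_rot: [3.141, -0.001, 0.166]
contact_force: [1.3, -1.2, -1.2]
grip_width: 14.3
finger_force: 31.6
```

```bash
python3 -c "
from h import *
o=st()"
```

```text
{'time': 21.48, 'tool_pos': [572.04, -198.77, 176.94], 'contact_force': [1.28, -1.18, -1.16], 'moment': [-0.31, -0.15, 0.73]} yaw 9.5 tau6 0.315 grip 14.3
```

Request:
{"op": "jog_arm", "data": {
  "dp": [
    [0,0,0],
    [0,0,0]
  ],
  "twist": [1.5,1.5]
}}

```text
time: 21.72
tool_pos: [572.0, -198.8, 176.9]
tcp_rot: [3.141, -0.001, 0.114]
contact_force: [1.9, -1.5, 0.8]
grip_width: 13.8
finger_force: 31.7
```

```bash
python3 -c "
from h import *
o=st()"
```

```text
{'time': 21.72, 'tool_pos': [571.99, -198.76, 176.9], 'contact_force': [1.86, -1.48, 0.77], 'moment': [-0.31, -0.22, 0.78]} yaw 6.5 tau6 0.507 grip 13.8
```

Request:
{"op": "jog_arm", "data": {
  "dp": [
    [0,0,0],
    [0,0,0]
  ],
  "twist": [1.5,1.5]
}}

```text
time: 21.98
tool_pos: [572.0, -198.7, 176.9]
tcp_rot: [3.142, -0.001, 0.061]
contact_force: [2.1, -0.4, 1.3]
grip_width: 14.3
finger_force: 32.0
```

```bash
python3 -c "
from h import *
o=st()"
```

```text
{'time': 21.98, 'tool_pos': [571.98, -198.71, 176.89], 'contact_force': [2.14, -0.43, 1.28], 'moment': [-0.32, -0.21, 0.79]} yaw 3.5 tau6 0.524 grip 14.3
```

Request:
{"op": "jog_arm", "data": {
  "dp": [
    [0,0,0],
    [0,0,0]
  ],
  "twist": [1.2,1.2]
}}

```text
time: 22.22
tool_pos: [572.0, -198.7, 176.9]
tcp_rot: [3.142, -0.0, 0.019]
contact_force: [1.1, -1.6, 2.1]
grip_width: 14.5
finger_force: 31.9
```

```bash
python3 -c "
from h import *
o=st()"
```

```text
{'time': 22.22, 'tool_pos': [571.96, -198.73, 176.85], 'contact_force': [1.09, -1.55, 2.1], 'moment': [-0.29, -0.28, 0.8]} yaw 1.1 tau6 0.591 grip 14.5
```

Request:
{"op": "jog_arm", "data": {
  "dp": [
    [0,0,0],
    [0,0,0]
  ],
  "twist": [1.2,1.2]
}}

```text
time: 22.48
tool_pos: [572.0, -198.7, 176.9]
tcp_rot: [3.141, -0.0, -0.023]
contact_force: [2.7, -1.4, 3.6]
grip_width: 14.5
finger_force: 31.9
```

```bash
python3 -c "
from h import *
o=st()"
```

```text
{'time': 22.48, 'tool_pos': [571.96, -198.73, 176.86], 'contact_force': [2.73, -1.37, 3.57], 'moment': [-0.33, -0.29, 0.79]} yaw -1.3 tau6 0.604 grip 14.5
```

Request:
{"op": "jog_arm", "data": {
  "dp": [
    [0,0,0],
    [0,0,0]
  ],
  "twist": [1.2,1.2]
}}

```text
time: 22.72
tool_pos: [571.9, -198.8, 176.8]
tcp_rot: [3.142, -0.0, -0.065]
contact_force: [1.9, -0.7, 3.4]
grip_width: 14.4
finger_force: 32.9
```

```bash
python3 -c "
from h import *
o=st()"
```

```text
{'time': 22.72, 'tool_pos': [571.85, -198.76, 176.84], 'contact_force': [1.88, -0.67, 3.39], 'moment': [-0.3, -0.23, 0.87]} yaw -3.7 tau6 0.667 grip 14.4
```

Request:
{"op": "jog_arm", "data": {
  "dp": [
    [0,0,0],
    [0,0,0]
  ],
  "twist": [0.8,0.7]
}}

```text
time: 22.98
tool_pos: [571.8, -198.7, 176.8]
tcp_rot: [3.142, -0.0, -0.09]
contact_force: [0.4, -0.9, 4.1]
grip_width: 15.0
finger_force: 33.4
```

```bash
python3 -c "
from h import *
o=st()"
```

```text
{'time': 22.98, 'tool_pos': [571.79, -198.73, 176.83], 'contact_force': [0.39, -0.91, 4.09], 'moment': [-0.32, -0.08, 0.93]} yaw -5.2 tau6 0.799 grip 15.0
```

Request:
{"op": "jog_arm", "data": {
  "dp": [
    [0,0,0],
    [0,0,0]
  ],
  "twist": [0.8,0]
}}

```text
time: 23.22
tool_pos: [571.8, -198.7, 176.8]
tcp_rot: [3.142, -0.0, -0.104]
contact_force: [0.8, -1.5, 4.2]
grip_width: 15.5
finger_force: 32.6
```

```bash
python3 -c "
from h import *
o=st()"
```

```text
{'time': 23.22, 'tool_pos': [571.84, -198.72, 176.85], 'contact_force': [0.81, -1.55, 4.22], 'moment': [-0.32, 0.0, 0.86]} yaw -6.0 tau6 0.904 grip 15.5
```

Request:
{"op": "jog_arm", "data": {
  "dp": [
    [0,0,0],
    [0,0,0],
    [0,0,0],
    [0,0,0]
  ],
  "twist": [-5,-5,-4,0]
}}

```text
time: 23.72
tool_pos: [571.6, -198.9, 176.7]
tcp_rot: [-3.141, 0.0, 0.139]
contact_force: [-0.6, -1.6, 5.0]
grip_width: 13.9
finger_force: 29.5
```

```bash
python3 -c "
from h import *
plan((480.1,-242.1),58)"
```

```text
{'time': 23.72, 'tool_pos': [571.64, -198.85, 176.75], 'contact_force': [-0.6, -1.57, 5.04], 'moment': [-0.5, 0.2, 0.01]} yaw 7.9 tau6 -0.378 grip 13.9
target tool [ 481.1068466  -240.48870862] d tool mm [-95.4  28.7] twist -50.1
```

Request:
{"op": "jog_arm", "data": {
  "dp": [
    [0,0,-0.012],
    [0,0,-0.014],
    [-0.0477,0.0143,0],
    [-0.0477,0.0144,0],
    [0,0,0],
    [0,0,0],
    [0,0,0],
    [0,0,0],
    [0,0,0],
    [0,0,0]
  ],
  "twist": [0,0,0,0,-10,-10,-10,-10,-7,-3.1]
}}

```text
time: 24.98
tool_pos: [481.3, -239.9, 203.1]
tcp_rot: [-3.141, -0.001, 1.017]
contact_force: [0.7, -0.3, -2.3]
grip_width: 13.9
finger_force: 30.0
```

Request:
{"op": "jog_arm", "data": {
  "dp": [
    [0,0,0]
  ],
  "twist": [0]
}}

```text
time: 25.1
tool_pos: [481.3, -240.0, 203.0]
tcp_rot: [-3.141, -0.001, 1.014]
contact_force: [-0.0, -0.9, -2.7]
grip_width: 13.8
finger_force: 30.0
```

```bash
python3 - <<'E'
from h import *
P=bot.camera_params("wrist");im=bot.capture("wrist");cv2.imwrite("pics/k.png",cv2.resize(im[120:240,190:350],None,fx=5,fy=5,interpolation=cv2.INTER_CUBIC))
plan((480.1,-242.1),58)
E
```

```text
{'time': 25.15, 'tool_pos': [481.37, -240.13, 202.98], 'contact_force': [-0.14, -0.4, -3.95], 'moment': [-0.08, 0.13, -0.01]} yaw 58.1 tau6 -0.102 grip 13.8
target tool [ 481.1068466  -240.48870862] d tool mm [-0.4 -0. ] twist 0.1
```

View pics/k.png

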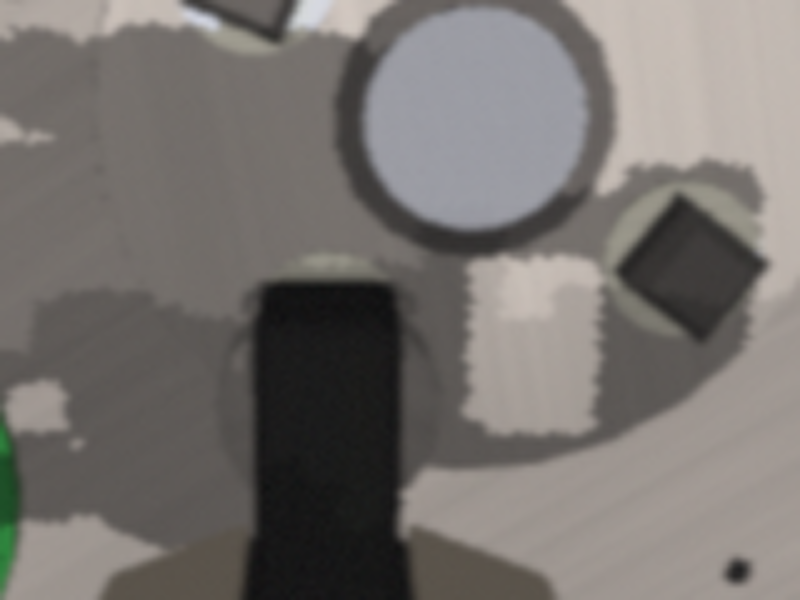

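Request:
{"op": "jog_arm", "data": {
  "dp": [
    [0,0,0.011],
    [0,0,0.005],
    [0,0,0.005],
    [0,0,0.005],
    [0,0,0],
    [0,0,0]
  ],
  "twist": [0,0,0,0,0,0]
}}

```text
time: 25.9
tool_pos: [481.5, -240.7, 176.9]
tcp_rot: [3.141, 0.0, 1.015]
contact_force: [-1.0, -1.9, -0.2]
grip_width: 13.7
finger_force: 30.0
```

```bash
python3 -c "
from h import *
st()"
```

```text
{'time': 25.9, 'tool_pos': [481.51, -240.7, 176.88], 'contact_force': [-0.96, -1.89, -0.24], 'moment': [-0.45, 0.31, -0.03]} yaw 58.2 tau6 0.008 grip 13.7
```

Request:
{"op": "jog_arm", "data": {
  "dp": [
    [0,0,-0.0003],
    [0,0,0],
    [0,0,0],
    [0,0,0],
    [0,0,0],
    [0,0,0],
    [0,0,0],
    [0,0,0],
    [0,0,0]
  ],
  "twist": [4,4,4,4,4,3,2.5,2.5,1.5]
}}

```text
time: 27.02
tool_pos: [481.6, -240.6, 177.0]
tcp_rot: [3.141, -0.0, 0.5]
contact_force: [0.0, -2.2, -1.6]
grip_width: 14.5
finger_force: 32.0
```

```bash
python3 -c "
from h import *
st()"
```

```text
{'time': 27.02, 'tool_pos': [481.6, -240.56, 177.01], 'contact_force': [0.03, -2.2, -1.63], 'moment': [-0.4, 0.13, 0.79]} yaw 28.7 tau6 0.613 grip 14.5
```

Request:
{"op": "jog_arm", "data": {
  "dp": [
    [0,0,0],
    [0,0,0]
  ],
  "twist": [1.5,1.5]
}}

```text
time: 27.28
tool_pos: [481.5, -240.5, 177.0]
tcp_rot: [3.141, -0.0, 0.447]
contact_force: [0.3, -2.2, -1.7]
grip_width: 14.4
finger_force: 32.3
```

```bash
python3 -c "
from h import *
st()"
```

```text
{'time': 27.28, 'tool_pos': [481.47, -240.54, 177.0], 'contact_force': [0.3, -2.16, -1.73], 'moment': [-0.46, 0.11, 0.81]} yaw 25.6 tau6 0.526 grip 14.4
```

Request:
{"op": "jog_arm", "data": {
  "dp": [
    [0,0,0],
    [0,0,0]
  ],
  "twist": [1.2,1.2]
}}

```text
time: 27.52
tool_pos: [481.5, -240.5, 177.0]
tcp_rot: [3.142, -0.0, 0.405]
contact_force: [0.3, -1.7, -1.6]
grip_width: 14.6
finger_force: 32.3
```

```bash
python3 -c "
from h import *
st()"
```

```text
{'time': 27.52, 'tool_pos': [481.46, -240.47, 177.01], 'contact_force': [0.34, -1.7, -1.62], 'moment': [-0.34, 0.07, 0.8]} yaw 23.2 tau6 0.557 grip 14.6
```

Request:
{"op": "jog_arm", "data": {
  "dp": [
    [0,0,0],
    [0,0,0]
  ],
  "twist": [1.2,1.2]
}}

```text
time: 27.78
tool_pos: [481.5, -240.4, 177.0]
tcp_rot: [-3.141, -0.0, 0.363]
contact_force: [1.5, -0.9, -1.4]
grip_width: 15.0
finger_force: 33.6
```

```bash
python3 -c "
from h import *
st()"
```

```text
{'time': 27.78, 'tool_pos': [481.48, -240.39, 177.04], 'contact_force': [1.54, -0.88, -1.44], 'moment': [-0.32, 0.06, 0.96]} yaw 20.8 tau6 0.711 grip 15.0
```

Request:
{"op": "jog_arm", "data": {
  "dp": [
    [0,0,0],
    [0,0,0],
    [0,0,0],
    [0,0,0]
  ],
  "twist": [-5,-5,-3,0]
}}

```text
time: 28.28
tool_pos: [481.3, -240.4, 177.0]
tcp_rot: [-3.141, -0.0, 0.589]
contact_force: [0.3, -0.7, -0.3]
grip_width: 14.2
finger_force: 29.4
```

```bash
python3 -c "
from h import *
plan((504.6,-175.8),32.5)"
```

```text
{'time': 28.28, 'tool_pos': [481.32, -240.39, 177.01], 'contact_force': [0.32, -0.67, -0.26], 'moment': [-0.25, 0.17, 0.01]} yaw 33.7 tau6 -0.285 grip 14.2
target tool [ 506.20244375 -174.77913074] d tool mm [ 57.1 -40.8] twist 1.2
```

Request:
{"op": "jog_arm", "data": {
  "dp": [
    [0,0,-0.012],
    [0,0,-0.014],
    [0.0285,-0.0204,0],
    [0.0286,-0.0204,0],
    [0,0,0],
    [0,0,0]
  ],
  "twist": [0,0,0,0,1.2,0]
}}

```text
time: 29.02
tool_pos: [506.2, -175.0, 203.6]
tcp_rot: [3.141, -0.0, 0.57]
contact_force: [-0.5, 0.5, -3.1]
grip_width: 14.0
finger_force: 30.0
```

Request:
{"op": "jog_arm", "data": {
  "dp": [
    [0,0,0.011],
    [0,0,0.005],
    [0,0,0.005],
    [0,0,0.005],
    [0,0,0],
    [0,0,0]
  ],
  "twist": [0,0,0,0,0,0]
}}

```text
time: 29.78
tool_pos: [506.2, -174.9, 177.0]
tcp_rot: [3.141, -0.0, 0.57]
contact_force: [-1.0, -0.3, -2.3]
grip_width: 13.5
finger_force: 30.0
```

```bash
python3 -c "
from h import *
plan((504.6,-175.8),32.5)"
```

```text
{'time': 29.78, 'tool_pos': [506.21, -174.86, 177.04], 'contact_force': [-1.04, -0.27, -2.28], 'moment': [-0.15, 0.06, -0.01]} yaw 32.7 tau6 0.001 grip 13.5
target tool [ 506.20244375 -174.77913074] d tool mm [ 0.  -0.1] twist 0.2
```

Request:
{"op": "jog_arm", "data": {
  "dp": [
    [0,0,0],
    [0,0,0],
    [0,0,0],
    [0,0,0],
    [0,0,0],
    [0,0,0],
    [0,0,0],
    [0,0,0],
    [0,0,0]
  ],
  "twist": [4,4,4,4,4,3,2.5,2.5,1.5]
}}

```text
time: 30.9
tool_pos: [506.2, -174.9, 177.1]
tcp_rot: [3.141, -0.0, 0.056]
contact_force: [0.8, -0.9, -1.2]
grip_width: 14.2
finger_force: 31.7
```

```bash
python3 -c "
from h import *
st()"
```

```text
{'time': 30.9, 'tool_pos': [506.22, -174.94, 177.08], 'contact_force': [0.75, -0.89, -1.23], 'moment': [-0.3, 0.08, 0.8]} yaw 3.2 tau6 0.613 grip 14.2
```

Request:
{"op": "jog_arm", "data": {
  "dp": [
    [0,0,0],
    [0,0,0]
  ],
  "twist": [1.2,1.2]
}}

```text
time: 31.15
tool_pos: [506.2, -174.9, 177.1]
tcp_rot: [3.141, -0.0, 0.013]
contact_force: [0.3, -0.5, -1.3]
grip_width: 14.3
finger_force: 31.6
```

```bash
python3 -c "
from h import *
st()"
```

```text
{'time': 31.15, 'tool_pos': [506.18, -174.89, 177.07], 'contact_force': [0.26, -0.51, -1.31], 'moment': [-0.3, 0.06, 0.83]} yaw 0.7 tau6 0.589 grip 14.3
```

Request:
{"op": "jog_arm", "data": {
  "dp": [
    [0,0,0],
    [0,0,0]
  ],
  "twist": [1.2,1.2]
}}

```text
time: 31.4
tool_pos: [506.2, -174.8, 177.1]
tcp_rot: [3.142, -0.0, -0.03]
contact_force: [0.2, -1.0, -2.2]
grip_width: 14.8
finger_force: 32.0
```

```bash
python3 -c "
from h import *
st()"
```

```text
{'time': 31.4, 'tool_pos': [506.22, -174.84, 177.11], 'contact_force': [0.23, -1.0, -2.18], 'moment': [-0.24, 0.05, 0.82]} yaw -1.7 tau6 0.59 grip 14.8
```

Request:
{"op": "jog_arm", "data": {
  "dp": [
    [0,0,0],
    [0,0,0]
  ],
  "twist": [1.2,1.2]
}}

```text
time: 31.65
tool_pos: [506.2, -174.8, 177.1]
tcp_rot: [3.142, -0.0, -0.072]
contact_force: [1.3, 0.2, 0.0]
grip_width: 15.2
finger_force: 33.0
```

```bash
python3 -c "
from h import *
st()"
```

```text
{'time': 31.65, 'tool_pos': [506.16, -174.81, 177.12], 'contact_force': [1.32, 0.21, 0.05], 'moment': [-0.2, 0.0, 0.79]} yaw -4.1 tau6 0.626 grip 15.2
```

Request:
{"op": "jog_arm", "data": {
  "dp": [
    [0,0,0],
    [0,0,0]
  ],
  "twist": [0.7,0.7]
}}

```text
time: 31.9
tool_pos: [506.2, -174.8, 177.1]
tcp_rot: [-3.142, -0.0, -0.096]
contact_force: [0.8, -0.6, 0.5]
grip_width: 15.6
finger_force: 34.2
```

```bash
python3 -c "
from h import *
st()"
```

```text
{'time': 31.9, 'tool_pos': [506.18, -174.78, 177.09], 'contact_force': [0.83, -0.62, 0.48], 'moment': [-0.26, 0.01, 1.01]} yaw -5.5 tau6 0.849 grip 15.6
```

Request:
{"op": "jog_arm", "data": {
  "dp": [
    [0,0,0],
    [0,0,0],
    [0,0,0],
    [0,0,0]
  ],
  "twist": [-5,-5,-3,0]
}}

```text
time: 32.4
tool_pos: [505.9, -174.9, 177.0]
tcp_rot: [-3.141, 0.0, 0.13]
contact_force: [-0.1, -1.7, 0.0]
grip_width: 13.7
finger_force: 29.5
```

```bash
python3 -c "
from h import *
plan((546.4,-266.7),20.5)"
```

```text
{'time': 32.4, 'tool_pos': [505.94, -174.89, 177.03], 'contact_force': [-0.06, -1.72, 0.03], 'moment': [-0.35, 0.2, -0.02]} yaw 7.4 tau6 -0.276 grip 13.7
target tool [ 548.17967716 -266.03460598] d tool mm [30.1 95.8] twist -13.1
```

Request:
{"op": "jog_arm", "data": {
  "dp": [
    [0,0,-0.012],
    [0,0,-0.014],
    [0.015,0.0479,0],
    [0.0151,0.0479,0],
    [0,0,0],
    [0,0,0],
    [0,0,0],
    [0,0,0]
  ],
  "twist": [0,0,0,0,-6.5,-6.6,0,0]
}}

```text
time: 33.4
tool_pos: [548.6, -265.6, 203.5]
tcp_rot: [3.141, -0.0, 0.358]
contact_force: [-0.0, 0.6, -2.2]
grip_width: 13.7
finger_force: 30.0
```

Request:
{"op": "jog_arm", "data": {
  "dp": [
    [0,0,0.011],
    [0,0,0.005],
    [0,0,0.005],
    [0,0,0.005],
    [0,0,0],
    [0,0,0]
  ],
  "twist": [0,0,0,0,0,0]
}}

```text
time: 34.15
tool_pos: [548.6, -265.9, 177.2]
tcp_rot: [3.141, -0.0, 0.36]
contact_force: [-0.5, -0.2, -0.3]
grip_width: 13.5
finger_force: 30.0
```

```bash
python3 -c "
from h import *
plan((546.4,-266.7),20.5)"
```

```text
{'time': 34.15, 'tool_pos': [548.6, -265.94, 177.2], 'contact_force': [-0.5, -0.19, -0.34], 'moment': [-0.14, 0.32, -0.01]} yaw 20.7 tau6 0.006 grip 13.5
target tool [ 548.17967716 -266.03460598] d tool mm [-0.4 -0.1] twist 0.2
```

Request:
{"op": "jog_arm", "data": {
  "dp": [
    [-0.0003,0,0],
    [0,0,0],
    [0,0,0],
    [0,0,0],
    [0,0,0],
    [0,0,0],
    [0,0,0],
    [0,0,0],
    [0,0,0]
  ],
  "twist": [4,4,4,4,4,3,2.5,2.5,1.5]
}}

```text
time: 35.28
tool_pos: [548.4, -266.2, 177.2]
tcp_rot: [3.141, -0.001, -0.154]
contact_force: [-0.6, -1.0, -1.3]
grip_width: 14.0
finger_force: 31.6
```

```bash
python3 -c "
from h import *
st()"
```

```text
{'time': 35.28, 'tool_pos': [548.42, -266.19, 177.23], 'contact_force': [-0.59, -0.99, -1.29], 'moment': [-0.32, 0.25, 0.75]} yaw -8.8 tau6 0.625 grip 14.0
```

Request:
{"op": "jog_arm", "data": {
  "dp": [
    [0,0,0],
    [0,0,0]
  ],
  "twist": [1.2,1.2]
}}

```text
time: 35.52
tool_pos: [548.3, -266.1, 177.2]
tcp_rot: [3.141, -0.0, -0.197]
contact_force: [0.1, -1.6, 0.4]
grip_width: 14.6
finger_force: 31.6
```

```bash
python3 -c "
from h import *
st()"
```

```text
{'time': 35.52, 'tool_pos': [548.34, -266.07, 177.19], 'contact_force': [0.14, -1.58, 0.4], 'moment': [-0.34, 0.28, 0.8]} yaw -11.3 tau6 0.586 grip 14.6
```

Request:
{"op": "jog_arm", "data": {
  "dp": [
    [0,0,0],
    [0,0,0]
  ],
  "twist": [1.5,1.2]
}}

```text
time: 35.78
tool_pos: [548.4, -266.1, 177.2]
tcp_rot: [3.141, -0.001, -0.245]
contact_force: [0.4, -1.9, 0.9]
grip_width: 14.9
finger_force: 31.8
```

```bash
python3 -c "
from h import *
st()"
```

```text
{'time': 35.78, 'tool_pos': [548.4, -266.06, 177.24], 'contact_force': [0.44, -1.85, 0.88], 'moment': [-0.37, 0.18, 0.79]} yaw -14.0 tau6 0.568 grip 14.9
```

Request:
{"op": "jog_arm", "data": {
  "dp": [
    [0,0,0],
    [0,0,0]
  ],
  "twist": [1.2,1.2]
}}

```text
time: 36.02
tool_pos: [548.4, -265.9, 177.2]
tcp_rot: [-3.142, -0.001, -0.286]
contact_force: [0.1, -0.8, 2.1]
grip_width: 14.8
finger_force: 33.1
```

```bash
python3 -c "
from h import *
st()"
```

```text
{'time': 36.02, 'tool_pos': [548.45, -265.93, 177.21], 'contact_force': [0.12, -0.82, 2.13], 'moment': [-0.28, 0.1, 0.88]} yaw -16.4 tau6 0.697 grip 14.8
```

Request:
{"op": "jog_arm", "data": {
  "dp": [
    [0,0,0],
    [0,0,0]
  ],
  "twist": [0.7,0.5]
}}

```text
time: 36.28
tool_pos: [548.4, -265.9, 177.2]
tcp_rot: [-3.142, -0.001, -0.307]
contact_force: [0.5, -1.4, 1.6]
grip_width: 15.4
finger_force: 33.6
```

```bash
python3 -c "
from h import *
st()"
```

```text
{'time': 36.28, 'tool_pos': [548.44, -265.9, 177.18], 'contact_force': [0.49, -1.35, 1.6], 'moment': [-0.28, -0.04, 0.86]} yaw -17.6 tau6 0.859 grip 15.4
```

Request:
{"op": "jog_arm", "data": {
  "dp": [
    [0,0,0],
    [0,0,0],
    [0,0,0],
    [0,0,0],
    [0,0,-0.012],
    [0,0,-0.014],
    [0,0,-0.01]
  ],
  "twist": [-5,-5,-3,0,0,0,0]
}}

```text
time: 37.15
tool_pos: [548.3, -265.7, 214.1]
tcp_rot: [-3.141, -0.0, -0.08]
contact_force: [-0.1, 0.5, -2.2]
grip_width: 13.7
finger_force: 29.9
```

```bash
python3 - <<'E'
from h import *
from scipy.optimize import fsolve
P=np.load("P2.npy",allow_pickle=True).item()
P["t"]=np.array(P["t"])-np.array(P["R"])@(np.array([536.985,27.942,106.634])-np.array([500.906,-239.424,226.844]))
th=np.linspace(0,2*np.pi,200)
def f(p):
    q=np.array([proj(P,(p[0]+p[2]*np.cos(a),p[1]+p[2]*np.sin(a),38)) for a in th])
    return [q[:,0].min()-225,q[:,0].max()-291.3,q[:,1].min()-173]
print("cup",fsolve(f,[537,28,25]),"key was",np.array([536.985,27.942])-1.9*np.array([np.cos(2.307),np.sin(2.307)]))
plan((537.5,27.5),132.2);plan((537.5,27.5),-47.8)
E
```

```text
cup [539.56249543  27.88218482  26.76199561] key was [538.26081122  26.53405621]
{'time': 37.15, 'tool_pos': [548.34, -265.73, 214.13], 'contact_force': [-0.15, 0.49, -2.19], 'moment': [-0.03, 0.2, -0.03]} yaw -4.6 tau6 0.007 grip 13.7
target tool [536.22373088  28.90752873] d tool mm [ -35.5 -292.7] twist -136.8
{'time': 37.15, 'tool_pos': [548.34, -265.73, 214.13], 'contact_force': [-0.15, 0.49, -2.19], 'moment': [-0.03, 0.2, -0.03]} yaw -4.6 tau6 0.007 grip 13.7
target tool [538.77626912  26.09247127] d tool mm [ -32.7 -290.1] twist 43.2
```

Request:
{"op": "jog_arm", "data": {
  "dp": [
    [-0.0052,-0.0485,0],
    [-0.0052,-0.0485,0],
    [-0.0052,-0.0485,0],
    [-0.0052,-0.0485,0],
    [-0.0052,-0.0485,0],
    [-0.0052,-0.0487,0],
    [0,0,0.03],
    [0,0,0.02],
    [0,0,0],
    [0,0,0]
  ],
  "twist": [0,0,0,0,0,0,0,0,0,0]
}}

```text
time: 38.4
tool_pos: [540.8, 26.8, 164.2]
tcp_rot: [-3.141, -0.002, -0.08]
contact_force: [0.4, -1.1, -2.3]
grip_width: 13.6
finger_force: 30.0
```

```bash
python3 - <<'E'
from h import *
plan((538.7,27.2),-4.6)
P=bot.camera_params("wrist");im=bot.capture("wrist")
for a in np.radians([0,90,180,270]): print(proj(P,(538.7+26.8*np.cos(a),27.2+26.8*np.sin(a),38)).round(),end=" ")
c=proj(P,(538.7,27.2,38)).astype(int);print(c)
x0,y0=c[0]-80,c[1]-60;print(x0,y0);cv2.imwrite("pics/m.png",cv2.resize(im[y0:y0+120,x0:x0+160],None,fx=5,fy=5,interpolation=cv2.INTER_CUBIC))
E
```

```text
{'time': 38.4, 'tool_pos': [540.83, 26.75, 164.17], 'contact_force': [0.38, -1.08, -2.32], 'moment': [-0.05, 0.18, 0.01]} yaw -4.6 tau6 0.002 grip 13.6
target tool [540.59387987  27.04762204] d tool mm [-0.3 -0.3] twist 0.0
[253. 158.] [228. 186.] [257. 210.] [282. 182.] [254 184]
174 124
```

View pics/m.png

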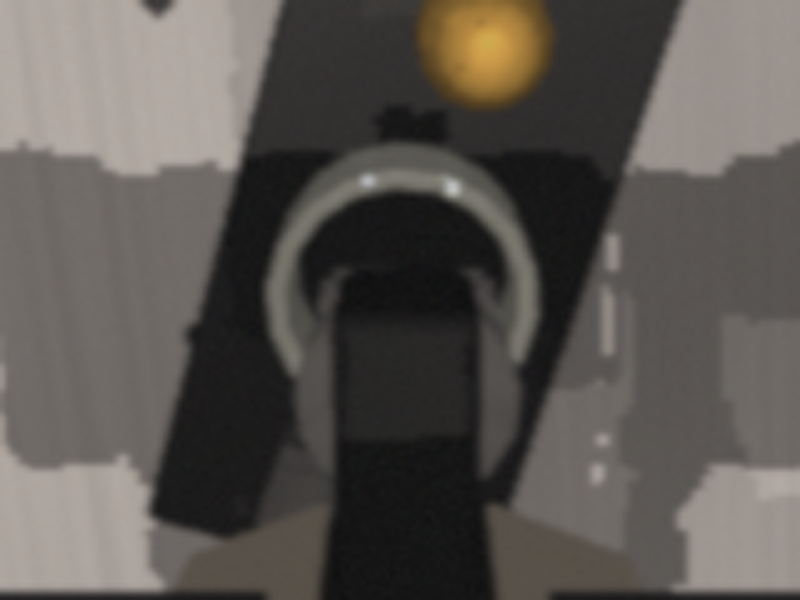

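Request:
{"op": "jog_arm", "data": {
  "dp": [
    [0,0,0.02],
    [0,0,0.01],
    [0,0,0.01],
    [0,0,0.01],
    [0,0,0.0065],
    [0,0,0],
    [0,0,0]
  ],
  "twist": [0,0,0,0,0,0,0]
}}

```text
time: 39.33
tool_pos: [541.2, 26.8, 107.3]
tcp_rot: [-3.142, -0.003, -0.079]
contact_force: [2.2, 0.3, 2.3]
grip_width: 13.8
finger_force: 30.0
```

Request:
{"op": "jog_arm", "data": {
  "dp": [
    [0,0,0],
    [0,0,0],
    [0,0,0],
    [0,0,0],
    [0,0,0]
  ],
  "twist": [0,0,0,0,0],
  "jaw": 0.06
}}

```text
time: 39.95
tool_pos: [540.2, 26.9, 106.5]
tcp_rot: [-3.141, 0.0, -0.079]
contact_force: [-0.4, 0.7, -0.2]
grip_width: 57.9
finger_force: 0.0
```

Request:
{"op": "jog_arm", "data": {
  "dp": [
    [0,0,-0.01],
    [0,0,-0.03],
    [0,0,-0.04],
    [0,0,-0.04],
    [0,0,0],
    [0,0,0]
  ],
  "twist": [0,0,0,0,0,0]
}}

```text
time: 40.7
tool_pos: [539.8, 26.9, 226.3]
tcp_rot: [-3.142, 0.0, -0.079]
contact_force: [-0.7, -0.1, -0.0]
grip_width: 59.8
finger_force: 0.0
```

```bash
python3 - <<'E'
from h import *
st();P=bot.camera_params("wrist");im=bot.capture("wrist");masks("wrist","key",P,135)
cv2.imwrite("pics/n.png",im)
E
```

```text
{'time': 40.7, 'tool_pos': [539.79, 26.9, 226.29], 'contact_force': [-0.72, -0.08, -0.03], 'moment': [-0.01, 0.24, 0.03]} yaw -4.5 tau6 0.0 grip 59.8
key 0.87 [257. 189.  32. 102.] cen [255.5 186. ] world [545.9  26.3] rect [256. 190.] [98. 30.] 90.0
key 0.64 [242. 204.  18.  24.] cen [239.4 202.6] world [531.7  41.7] rect [239.1 203.4] [14.9 22.1] 18.4
```

View pics/n.png

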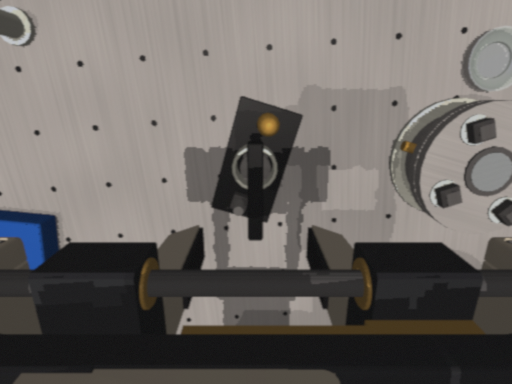

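```bash
python3 -c "
from plant import bot
print(bot.close_job())"
```

```text
the job is handed in; nothing more can be done
None
```

The job is handed in: by feel, all four bolts bit and then went home in cross order (highest torque read 1.01 N m). The key stands upright and released in its cup at about 41 s. The hand-in gave no verdict.

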